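# Tip the stones from the pan in its tilting stand

### The job

Set the pan of stones level into the green tipping stand, its two axle pins down in the forks and its spout over the open wooden box, with the stones still in it, and let go. Then take it by the black ball knob on its tail and tip it to the 45 degree mark, keeping it there until both stones have slid into the box. Lower it gently back to level on its rest bar and leave it there; do not tip it past 60 degrees or let it fall, and do not disturb the jars, brush, slab and spectacles.

Things in the scene. Friction and masses are not known exactly. Their poses are not given: they have to be found in the camera images.
- tip_pan: open aluminium scoop-like pan, 164 x 74 x 36 mm (rear wall 44), 0.5 kg, floor 4 mm thick, no wall at the spout end; flat on the bench at the start, two stones loose in it. Origin: underside of the floor, under the axle line. +x to the spout (lip at x = +74 mm, rear wall at -90), y along the axle pins, z up. In the stand it falls back to level when let go: its mass lies behind the axle
- pan_handle (a point): centre of the pan's carrying handle: a fixed flat crossbar 10 mm thick (along the pan's x), 22 mm high, 80 mm long (along y), black sleeve on the middle 44 mm, on two legs over the pan. At x = -28, y = 0, z = +93 mm in the pan's frame (69 mm above the axle line), nearly over the centre of mass. Axes as the pan's
- pan_axle (a point): middle of the pan's axle line, at x = 0, y = 0, z = +24 mm in the pan's frame. Two steel pins, 10 mm diameter, stick out 27 mm from the side walls (to y = +-64 mm). Axes as the pan's
- pan_knob (a point): centre of the black ball knob, 26 mm diameter, on a 10 mm rod behind the pan, at x = -142, y = 0, z = +24 mm in the pan's frame: 142 mm behind the axle, level with it when the pan is level. Lifting it in an arc about the axle tips the spout down; the ball turns between fingers that close along the axle. Axes as the pan's
- axle_seat (a point): where the middle of the pan's axle line belongs in the tipping stand (pins on the bottoms of the fork slots), 135 mm above the bench. +x: the pouring way (level, toward the wooden box); y: along the axle; z up. A rubber-covered rest bar 72 mm behind it carries the pan's floor when level
- tip_stand: stand fixed to the bench; origin under the axle seat, axes as the seat's. Two green cheeks 10 mm thick, inner faces at y = +-45 mm (about 6 mm side play for the pan), each with a slot open at the top, 13.4 mm wide, its mouth flaring to about 27 mm, 24 mm above the seat. A red mark on each cheek shows 45 degrees; red pointers on the pan's pins point straight down at level
- stone_box: open wooden box, 92 x 150 mm outside and 42 mm high, fixed in front of the stand, its lid standing open on its +x side (lid edge about 145 mm high). Origin: centre of its underside; y along its length, which lies along the pouring way; inside x -36 to +40, y -69 to +69 mm, floor 6 mm high
- orange_stone_mid (a point): centre of the orange-red and cream rough stone, 29 x 34 x 22 mm, in the rear of the pan at the start; the stones begin to slide on the pan's smooth floor at a tilt of about 18 to 30 degrees
- grey_stone_mid (a point): centre of the grey and white rough stone, 32 x 44 x 23 mm, in the pan at the start
- white_jar: bystander: white jar with black lid, 55 mm diameter, 68 mm high; origin at its foot
- blue_jar: bystander: brown jar with blue lid, 55 mm diameter, 68 mm high; origin at its foot
- brush: bystander: wooden scrub brush, 54 x 153 x 49 mm; origin at its underside
- red_slab: bystander: red and white banded stone slab, 67 x 94 x 8 mm; origin at its underside
- specs: bystander: red spectacles, 141 x 142 x 42 mm; origin at their underside

How it is judged:
By the outcome, as a careful person would: the job done as asked, in the order asked, and still so for the second after the job is handed in, with the robot touching nothing.
It also fails if it takes over 67 s, if anything falls off the work surface, if the arm or the gripper's body presses on something with over 40 N, if the wrist force passes 120 N, or if a joint passes its speed limit or range.

### The arm

A 7-joint arm with a two-finger parallel gripper is mounted at the origin on a cart in front of the work surface, level with it; the furniture and walls round the work are solid. World frame = base frame: x ahead of the robot, y to its left, z up, the work surface at z = 0. Lengths are in m, angles in rad, forces in N, time in s.
With the tool pointing down it reaches from about 0.4 to 0.9 m from the base axis. Payload 5.6 kg.
Tool frame: the origin (TCP) lies midway between the tips of the shut fingers; the grasp point (between the pads) lies grip_depth behind it (grip_depth is the distance from the TCP to the grasp point, in m); z points along the fingers, y is the direction in which the jaws open and shut (so a half turn about z gives the same grasp; the last joint's range is limited). The gripper opens to 92 mm and grips with 3 to 60 N. Pads are 20 mm wide; open, the fingers measure 128 mm over their backs; the gripper's body (75 mm by 189 mm) begins 69 mm behind the grasp point.
Start: joints at [-0.043, 0.468, -0.012, 1.603, 0.006, 1.071, -0.056], TCP at [0.65, -0, 0.215] pointing down, gripper open.
Joint ranges: [-2.53, 2.53], [-0.31, 2.02], [-1.57, 1.55], [0.28, 2.44], [-1.29, 4.43], [0.15, 1.84], [-2.92, 2.92]. Speed limits (rad/s): [2.57, 2.57, 3.14, 3.14, 3.14, 3.14, 3.14].

### API

Orientations are given as a unit quaternion [x, y, z, w].
In Python, from cell import * gives the robot as it stands.
- The arm moves only by the shell command python3 -m jog 'ROWS' [FORCE]. ROWS is JSON, a list of rows, each an object of numbers: "fingers": the finger opening in mm, from 0 to 91.9; "tx", "ty", "tz": the shift along the world's x, y, z in mm; "twist": the turn about the world's z in degrees. In form: [{"fingers": .., "tx": .., "ty": .., "tz": .., "twist": ..}, ...]. A call has 1 to 5 rows; each row is the pose to reach, as a shift and turn from the pose commanded when the call began; what a row does not reach only later rows make up. A row lasts 1/12 s, in which the tool goes at most 41.7 mm and 7.16 degrees, less where a joint would pass 70% of its speed; a pose out of reach is approached as far as the arm can. A call with a gripper value outside its range is refused whole. The fingers move at their own pace and stop on an object; FORCE is the grip in N (left out, the last holds). Time passes only in rows, so rows that repeat a pose let the fingers close. It gives the time, the measured TCP pose, the force and the opening at its end, in the units of the state.
- get_obs(): the state, without advancing time (a new reading comes with each control period).
- grab_frame(name): name is "scene" or "side" or "wrist"; returns the picture (420x560x3 uint8, blue, green, red); there is no depth.
- calibration(name): a dict with "vertical_fov" (degrees; the focal length in pixels is half the picture's height over the tangent of half this angle, whatever the lens; pixels are square), "cx", "cy" (the principal point, pixels), "view" (4x4, takes a point from world to camera coordinates). Camera axes: x right, y down, z forward; pixel columns grow to the right and rows downward; lengths in m; the calibration is good to about 2 mm. A picture is of the moment at which its call begins: read the wrist's pose just before it. calibration takes no time and is no camera call; for the wrist camera it gives the pose at the moment of the call.
- finish_job(): hands the job in, once; it reports no verdict.
Trained networks look in the newest picture that a camera, given by its name, has taken for a name from the list of things; names that differ only in an ending like _2 or _b are one class to them, and where a whole thing is asked for, a point or a joint stands for the part that bears it (a point fixed in the world has none). Each returns a list of dicts, best first, with "confidence" (0 to 1); they miss things now and then, are a little off and sometimes report something else, mostly with a low value. They report only what shows in the picture. A call takes as long as a camera call.
- outline_of(camera, thing): "mask" (420x560 bool, what is visible of it) and "at" ([column, row] in pixels, amid what is visible of it).
The state is a dict: "clock": time; "joint_pos": joint angles; "joint_vel": joint speeds; "tau": joint torques, N m; "eef_pos": TCP position; "tool_rot": TCP orientation; "ft_force": force on the tool from outside, world axes, zero at the start; "wrist_torque": the same for the moment, N m; "finger_gap": opening from 0.0 (shut) to 1.0 (fully open).
Only numpy, scipy, OpenCV 4.12 (cv2) and the standard library are available. Lean on these libraries where they do the work, as an engineer would, in place of code of your own. Each camera call takes 0.05 s, during which the arm holds its last target.

## Working session

There is one attempt and no reset: what is moved stays moved. The work goes in short steps, Python scripts to look and compute and a shell command to move; the robot and the scene stay as the last step left them, time stands still between calls to the robot, and variables do not carry over. Pictures are saved under pics/ and viewed, and the job is handed in when it is done.

```bash
ls; mkdir -p pics; python3 - <<'E'
from cell import *
import cv2
o=get_obs();print(o)
for n in ["scene","side","wrist"]:
    c=calibration(n);print(n,c)
    cv2.imwrite(f"pics/{n}0.png",grab_frame(n))
E
```

```text
pics
{'clock': 0.0, 'joint_pos': array([-0.04301487,  0.46835845, -0.01162389,  1.60364274,  0.00600416,
        1.07137758, -0.05627025]), 'joint_vel': array([-0.00082455,  0.00011287, -0.00186115, -0.00255648,  0.00106247,
        0.00018905, -0.00173614]), 'tau': array([-3.39112758e-04, -5.20573139e+01, -1.31628491e-02, -2.43752271e+01,
       -5.67366311e-02,  1.73054746e-02,  1.50106093e-04]), 'eef_pos': array([ 6.49410910e-01, -4.91693436e-05,  2.13644587e-01]), 'tool_rot': array([ 7.07105958e-01,  7.07107062e-01, -6.59236137e-04, -5.76467655e-04]), 'ft_force': array([-0.56019736,  0.21168311,  0.1224574 ]), 'wrist_torque': array([-0.02087187,  0.00314885, -0.01957782]), 'finger_gap': 0.9992871612016693}
scene {'vertical_fov': 54.805535588744895, 'cx': 283.05108358114205, 'cy': 212.96635559758505, 'view': array([[ 0.60466948, -0.79644322,  0.00728099, -0.26386212],
       [-0.56460328, -0.43506573, -0.70138502,  0.43053187],
       [ 0.56178105,  0.41999524, -0.71274543,  1.21311361],
       [ 0.        ,  0.        ,  0.        ,  1.        ]])}
side {'vertical_fov': 56.977805184684314, 'cx': 281.70612005947225, 'cy': 208.58799187005974, 'view': array([[-0.9956198 , -0.09253116, -0.01338623,  0.59154643],
       [-0.02392342,  0.3905454 , -0.92027276,  0.08402537],
       [ 0.09038184, -0.91592154, -0.3910484 ,  1.38673609],
       [ 0.        ,  0.        ,  0.        ,  1.        ]])}
wrist {'vertical_fov': 61.62023774997775, 'cx': 274.8391372975881, 'cy': 215.9271229112241, 'view': array([[ 9.99999100e-01,  2.25829087e-04, -1.32225902e-03,
        -6.49991990e-01],
       [ 5.75550397e-04, -9.62615108e-01,  2.70872336e-01,
        -3.04923715e-02],
       [-1.21165565e-03, -2.70872853e-01, -9.62614372e-01,
         3.91322548e-01],
       [ 0.00000000e+00,  0.00000000e+00,  0.00000000e+00,
         1.00000000e+00]])}
```

View pics/scene0.png

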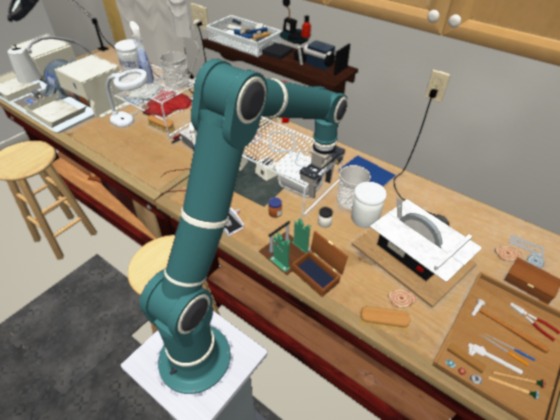

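View pics/side0.png

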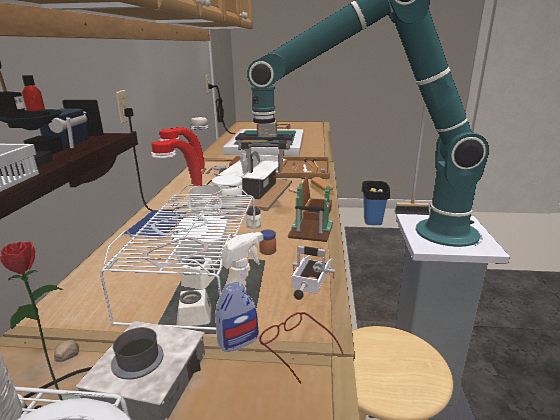

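View pics/wrist0.png

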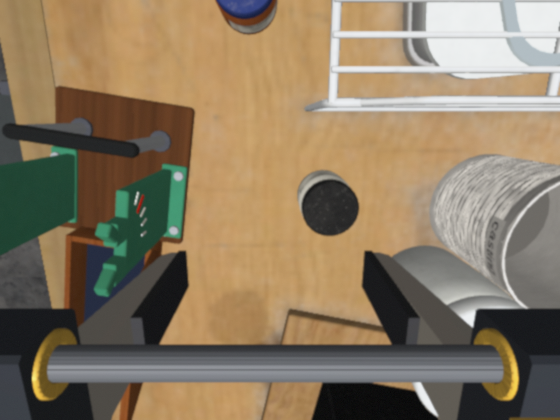

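```bash
cat > h.py <<'E'
from cell import *
import numpy as np, cv2
def K(c):
    f=210/np.tan(np.radians(c["vertical_fov"])/2); return f,c["cx"],c["cy"]
def proj(c,p):
    f,cx,cy=K(c); q=np.asarray(c["view"])@np.r_[p,1]; return np.array([cx+f*q[0]/q[2],cy+f*q[1]/q[2]])
def ray(c,uv):
    f,cx,cy=K(c); V=np.asarray(c["view"]); R=V[:3,:3]
    o=-R.T@V[:3,3]; d=R.T@np.array([(uv[0]-cx)/f,(uv[1]-cy)/f,1]); return o,d/np.linalg.norm(d)
def atz(c,uv,z):
    o,d=ray(c,uv); return o+d*(z-o[2])/d[2]
def tri(obs):
    A=np.zeros((3,3));b=np.zeros(3);L=[]
    for c,uv in obs:
        o,d=ray(c,uv);P=np.eye(3)-np.outer(d,d);A+=P;b+=P@o;L.append((o,P))
    x=np.linalg.solve(A,b); return x,[round(1000*float(np.linalg.norm(P@(x-o))),1) for o,P in L]
def crop(img,x0,y0,w,h,s,fn):
    cv2.imwrite(fn,cv2.resize(img[y0:y0+h,x0:x0+w],None,fx=s,fy=s,interpolation=cv2.INTER_CUBIC))
E
python3 - <<'E'
from h import *
img=grab_frame("side");c=calibration("side")
crop(img,220,150,190,140,4,"pics/side_c.png")
for t in ["tip_pan","pan_handle","pan_knob","tip_stand","stone_box","orange_stone_mid","grey_stone_mid","specs","blue_jar","white_jar","brush","red_slab"]:
    r=outline_of("side",t)
    for q in r[:2]: 
        ys,xs=np.where(q["mask"]); print(t,round(q["confidence"],2),np.round(q["at"],1),xs.min(),xs.max(),ys.min(),ys.max(),atz(c,q["at"],0.03).round(3))
img=grab_frame("scene");c=calibration("scene")
crop(img,200,150,190,140,4,"pics/scene_c.png")
for t in ["tip_pan","tip_stand","stone_box","specs","brush","red_slab"]:
    r=outline_of("scene",t)
    for q in r[:2]: 
        ys,xs=np.where(q["mask"]); print(t,round(q["confidence"],2),np.round(q["at"],1),xs.min(),xs.max(),ys.min(),ys.max(),atz(c,q["at"],0.03).round(3))
E
```

```text
tip_pan 0.68 [307.8 272.6] 291 334 245 299 [0.487 0.35  0.03 ]
pan_handle 0.72 [312.1 223.7] 288 331 185 241 [0.481 0.025 0.03 ]
pan_handle 0.68 [308.5 269.1] 292 334 245 299 [0.485 0.332 0.03 ]
pan_knob 0.91 [302. 271.] 291 334 245 299 [0.504 0.343 0.03 ]
pan_knob 0.62 [313.3 224.4] 288 332 185 240 [0.477 0.03  0.03 ]
tip_stand 0.64 [312.7 225.2] 288 332 184 241 [0.479 0.037 0.03 ]
stone_box 0.71 [309.6 205.3] 302 331 177 220 [ 0.495 -0.148  0.03 ]
orange_stone_mid 0.36 [307.6 271.5] 292 334 245 298 [0.488 0.345 0.03 ]
grey_stone_mid 0.43 [319.2 267.1] 313 321 262 271 [0.455 0.319 0.03 ]
specs 0.95 [294.6 328.2] 260 336 313 382 [0.51  0.586 0.03 ]
specs 0.2 [305.1 270. ] 291 334 245 298 [0.495 0.337 0.03 ]
blue_jar 0.92 [270.3 244. ] 259 275 229 255 [0.614 0.188 0.03 ]
white_jar 0.51 [250.2 216.5] 246 260 207 228 [ 0.716 -0.024  0.03 ]
white_jar 0.18 [312.9 225.4] 288 331 186 241 [0.478 0.039 0.03 ]
brush 0.71 [319.7 183.2] 309 333 177 195 [ 0.455 -0.419  0.03 ]
red_slab 0.73 [312.7 226.1] 289 332 186 240 [0.479 0.044 0.03 ]
red_slab 0.48 [290.9 189.6] 289 296 186 192 [ 0.583 -0.326  0.03 ]
tip_pan 0.78 [234.1 224.7] 224 243 208 234 [0.454 0.249 0.03 ]
tip_stand 0.7 [235.3 224.6] 224 243 208 234 [0.457 0.246 0.03 ]
tip_stand 0.58 [283.9 244.2] 260 310 218 274 [0.492 0.039 0.03 ]
stone_box 0.74 [321.8 260.5] 292 347 231 295 [ 0.514 -0.113  0.03 ]
stone_box 0.67 [232.8 223.7] 225 243 208 234 [0.455 0.256 0.03 ]
specs 0.4 [236.3 225. ] 224 244 207 234 [0.458 0.241 0.03 ]
brush 0.67 [386.  318.7] 359 409 306 329 [ 0.445 -0.4    0.03 ]
brush 0.2 [401.7 298.7] 389 414 289 307 [ 0.542 -0.407  0.03 ]
red_slab 0.9 [403.5 295.6] 388 416 289 306 [ 0.557 -0.406  0.03 ]
```

View pics/side_c.png

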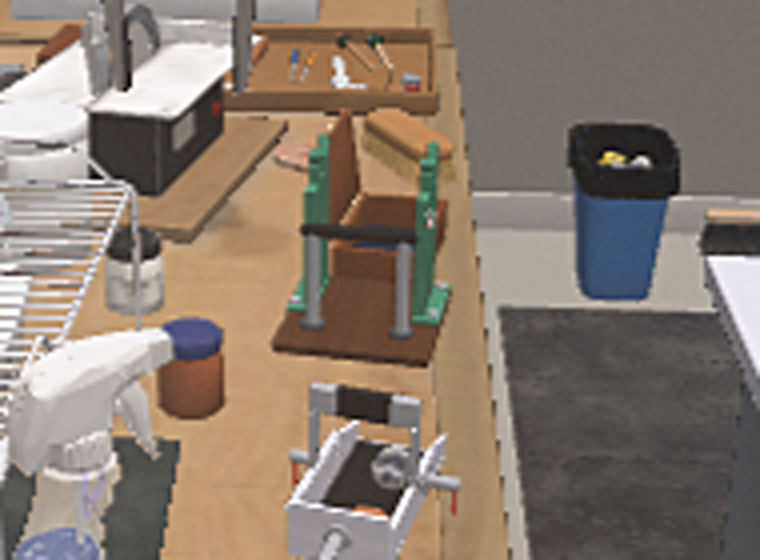

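View pics/scene_c.png

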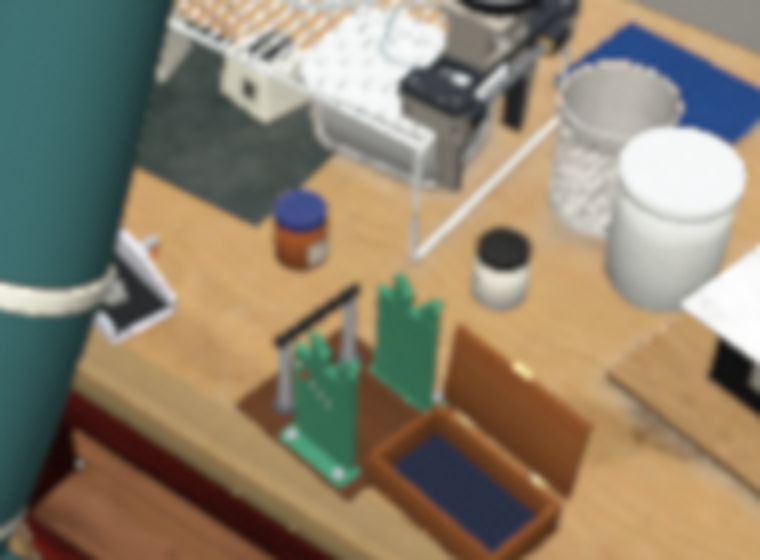

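```bash
python3 -m jog '[{"tx":-30,"tz":30},{"tx":-60,"ty":20,"tz":55},{"tx":-85,"ty":45,"tz":80},{"tx":-110,"ty":75,"tz":100},{"tx":-135,"ty":105,"tz":110}]'; python3 -m jog '[{"tx":-15,"ty":35},{"tx":-15,"ty":70},{"tx":-15,"ty":95},{"tx":-15,"ty":95}]'
cat > look.py <<'E'
from h import *
import sys,pickle
n=sys.argv[1]
o=get_obs(); c=calibration("wrist"); img=grab_frame("wrist")
cv2.imwrite(f"pics/{n}.png",img); pickle.dump((c,img),open(f"{n}.pkl","wb"))
print(o["clock"],o["eef_pos"].round(4),o["ft_force"].round(1))
E
python3 look.py w1
```

```text
1.15 [ 0.65   -0.      0.2146] [-0.7 -0.6  0.5]invalid input at $[0]: expected keys fingers, tx, ty, tz, twist
invalid input at $[0]: expected keys fingers, tx, ty, tz, twist
```

View pics/w1.png

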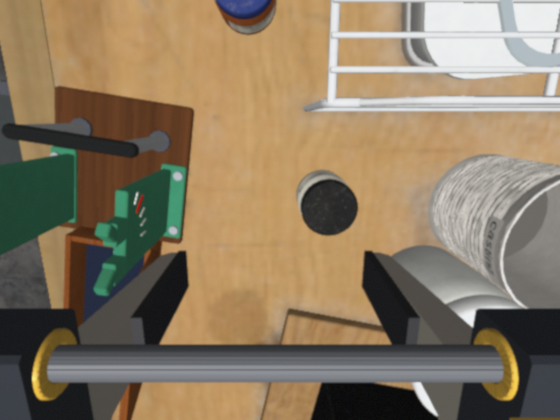

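```bash
python3 -m jog '[{"fingers":90,"tx":-30,"ty":0,"tz":30,"twist":0},{"fingers":90,"tx":-60,"ty":20,"tz":55,"twist":0},{"fingers":90,"tx":-85,"ty":45,"tz":80,"twist":0},{"fingers":90,"tx":-110,"ty":75,"tz":100,"twist":0},{"fingers":90,"tx":-135,"ty":105,"tz":110,"twist":0}]'; python3 -m jog '[{"fingers":90,"tx":-15,"ty":35,"tz":0,"twist":0},{"fingers":90,"tx":-15,"ty":70,"tz":0,"twist":0},{"fingers":90,"tx":-15,"ty":95,"tz":0,"twist":0},{"fingers":90,"tx":-15,"ty":95,"tz":0,"twist":0}]'
python3 look.py w2
```

```text
clock: 1.62
eef_pos: [0.518, 0.1014, 0.3257]
tool_rot: [0.708, 0.706, 0.001, 0.001]
ft_force: [1.2, 0.7, 0.4]
finger_gap: 0.979
clock: 1.95
eef_pos: [0.5016, 0.2025, 0.3236]
tool_rot: [0.704, 0.71, 0.001, -0.001]
ft_force: [-0.3, -0.6, 0.5]
finger_gap: 0.978
1.95 [0.5016 0.2025 0.3236] [-0.3 -0.6  0.5]
```

View pics/w2.png

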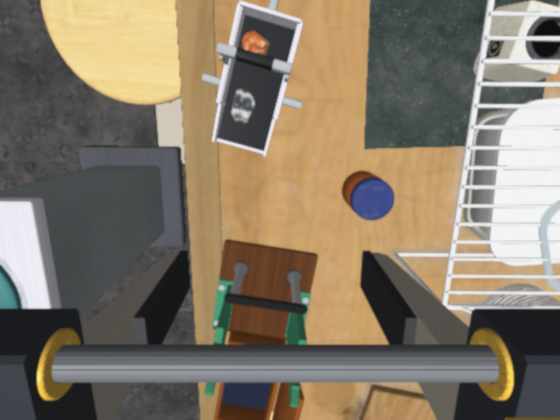

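```bash
python3 -m jog '[{"fingers":90,"tx":-20,"ty":35,"tz":-5,"twist":0},{"fingers":90,"tx":-40,"ty":70,"tz":-10,"twist":0},{"fingers":90,"tx":-60,"ty":100,"tz":-20,"twist":0},{"fingers":90,"tx":-60,"ty":100,"tz":-20,"twist":0},{"fingers":90,"tx":-60,"ty":100,"tz":-20,"twist":0}]'
python3 look.py w3
```

```text
clock: 2.42
eef_pos: [0.4422, 0.2965, 0.3026]
tool_rot: [0.706, 0.708, -0.001, 0.0]
ft_force: [1.3, -0.9, 0.9]
finger_gap: 0.98
2.4167 [0.4422 0.2965 0.3026] [ 1.3 -0.9  0.9]
```

View pics/w3.png

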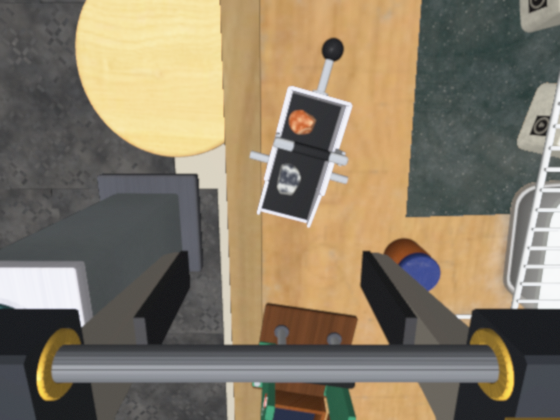

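```bash
python3 - <<'E'
import pickle;from h import *
c,i=pickle.load(open("w3.pkl","rb"));crop(i,235,30,140,200,4,"pics/w3c.png");crop(i,235,30,150,110,5,"pics/w3ca.png");crop(i,235,125,150,110,5,"pics/w3cb.png")
c,i=pickle.load(open("w2.pkl","rb"));crop(i,190,0,150,110,5,"pics/w2ca.png");crop(i,190,60,150,110,5,"pics/w2cb.png");crop(i,190,230,150,110,5,"pics/w2cs.png")
E
```

```text
(no output)
```

View pics/w3ca.png

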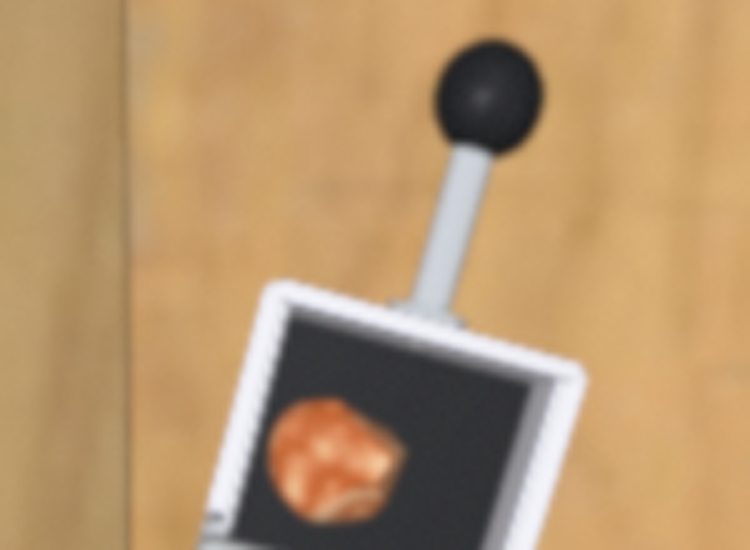

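View pics/w3cb.png

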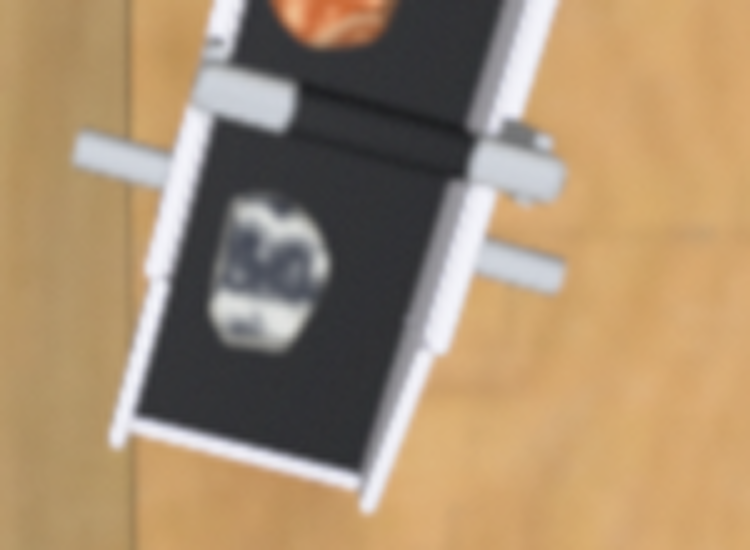

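View pics/w2ca.png

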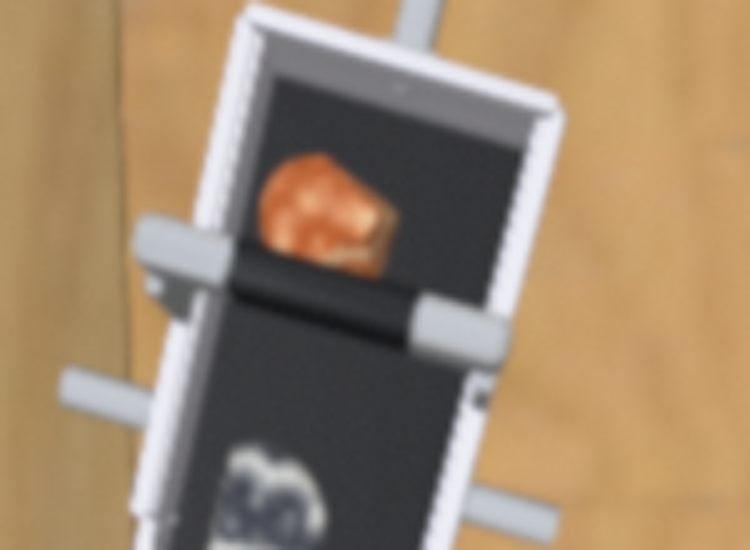

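View pics/w2cb.png

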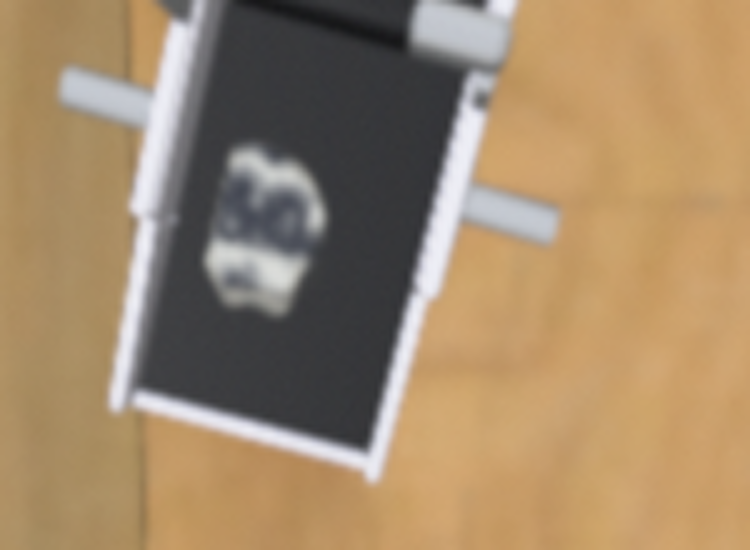

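View pics/w2cs.png

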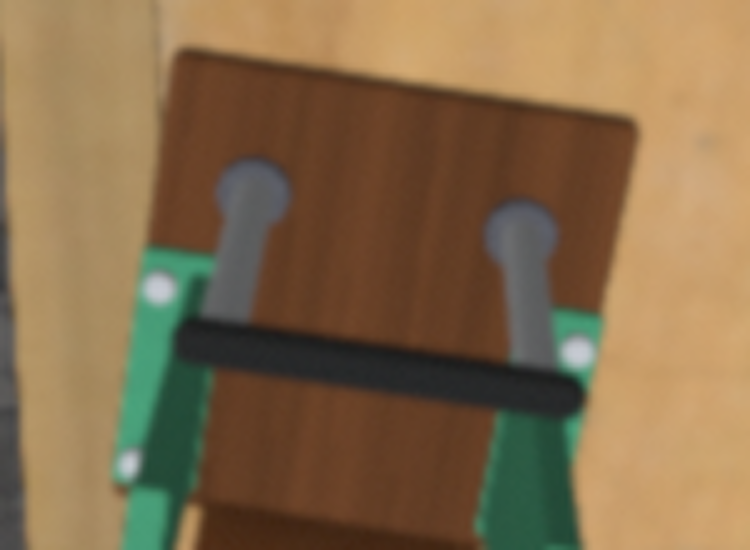

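```bash
cat > fitpan.py <<'E'
import pickle;from h import *
from scipy.optimize import least_squares
c3=pickle.load(open("w3.pkl","rb"))[0];c2=pickle.load(open("w2.pkl","rb"))[0]
q=lambda u,v,ox,oy:np.array([u/5-.4+ox,v/5-.4+oy])
P=[(c3,q(490,97,235,30),(-142,0,24)),(c3,q(77,150,235,125),(0,-64,24)),(c3,q(563,275,235,125),(0,64,24)),
(c2,q(62,387,190,0),(0,-64,24)),(c2,q(556,524,190,0),(0,64,24)),
(c3,q(200,82,235,125),(-28,-40,104)),(c3,q(563,172,235,125),(-28,40,104)),(c2,q(137,243,190,0),(-28,-40,102)),(c2,q(508,347,190,0),(-28,40,102))]
def T(p,m):
    x,y,z,a=p; m=np.array(m)/1000.; return np.array([x+np.cos(a)*m[0]-np.sin(a)*m[1],y+np.sin(a)*m[0]+np.cos(a)*m[1],z+m[2]])
def f(p,S=P): return np.concatenate([proj(c,T(p,m))-uv for c,uv,m in S])
r=least_squares(lambda p:f(p),[.47,.26,0,-1.7],loss="soft_l1")
print(r.x,np.degrees(r.x[3]));print(f(r.x).reshape(-1,2).round(1).tolist())
r2=least_squares(lambda p:f(p,P[:5]),[.47,.26,0,-1.7]);print(r2.x)
print(tri([P[1][:2],P[3][:2]]),tri([P[2][:2],P[4][:2]]))
print("handle",T(r.x,(-28,0,93)),"axle",T(r.x,(0,0,24)),"knob",T(r.x,(-142,0,24)))
E
python3 fitpan.py
```

```text
[ 0.47341725  0.31165405 -0.00218099 -1.8239018 ] -104.501875170522
[[-1.1, 0.7], [0.2, -0.6], [-0.8, -0.3], [1.1, -0.0], [0.3, 0.3], [-0.8, 0.3], [0.5, 2.1], [-0.2, -1.5], [0.7, -0.5]]
[ 0.47333509  0.31159685  0.00287938 -1.82376183]
(array([0.41135238, 0.32726052, 0.02707715]), [0.3, 0.3]) (array([0.53490928, 0.29600395, 0.02748305]), [0.4, 0.4])
handle [0.48042878 0.33876196 0.09081901] axle [0.47341725 0.31165405 0.02181901] knob [0.50897571 0.44912985 0.02181901]
```

```bash
python3 -m jog '[{"fingers":90,"tx":5,"ty":-38,"tz":10,"twist":0},{"fingers":90,"tx":10,"ty":-76,"tz":20,"twist":0},{"fingers":90,"tx":16,"ty":-114,"tz":32,"twist":0},{"fingers":90,"tx":22,"ty":-152,"tz":44,"twist":0},{"fingers":90,"tx":28,"ty":-190,"tz":57,"twist":0}]'; python3 -m jog '[{"fingers":90,"tx":0,"ty":-15,"tz":0,"twist":0},{"fingers":90,"tx":0,"ty":-15,"tz":0,"twist":0}]'
python3 look.py w4
python3 -m jog '[{"fingers":90,"tx":20,"ty":-35,"tz":-10,"twist":0},{"fingers":90,"tx":30,"ty":-70,"tz":-30,"twist":0},{"fingers":90,"tx":30,"ty":-80,"tz":-30,"twist":0},{"fingers":90,"tx":30,"ty":-80,"tz":-30,"twist":0}]'
python3 look.py w5
```

```text
clock: 2.88
eef_pos: [0.4717, 0.1016, 0.3611]
tool_rot: [0.709, 0.706, 0.0, 0.0]
ft_force: [0.4, -0.3, 0.5]
finger_gap: 0.978
clock: 3.05
eef_pos: [0.4726, 0.0839, 0.3616]
tool_rot: [0.711, 0.703, 0.001, 0.001]
ft_force: [0.7, 0.4, 0.0]
finger_gap: 0.978
3.05 [0.4726 0.0839 0.3616] [0.7 0.4 0. ]
clock: 3.43
eef_pos: [0.5007, 0.008, 0.3287]
tool_rot: [0.709, 0.705, -0.001, -0.001]
ft_force: [-0.0, 0.3, 0.2]
finger_gap: 0.978
3.4333 [0.5007 0.008  0.3287] [-0.   0.3  0.2]
```

View pics/w4.png

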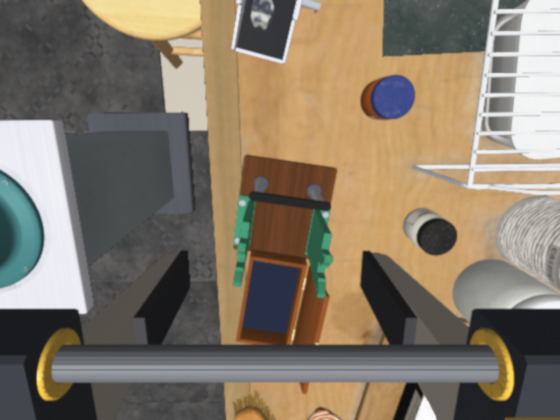

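View pics/w5.png

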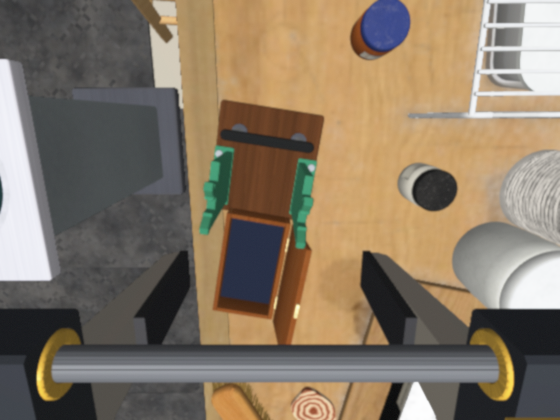

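```bash
python3 - <<'E'
import pickle;from h import *
c,i=pickle.load(open("w4.pkl","rb"));crop(i,220,170,150,110,5,"pics/w4a.png");crop(i,220,240,150,110,5,"pics/w4b.png")
c,i=pickle.load(open("w5.pkl","rb"));crop(i,190,130,150,110,5,"pics/w5a.png");crop(i,190,210,150,110,5,"pics/w5b.png")
E
```

```text
(no output)
```

View pics/w4a.png

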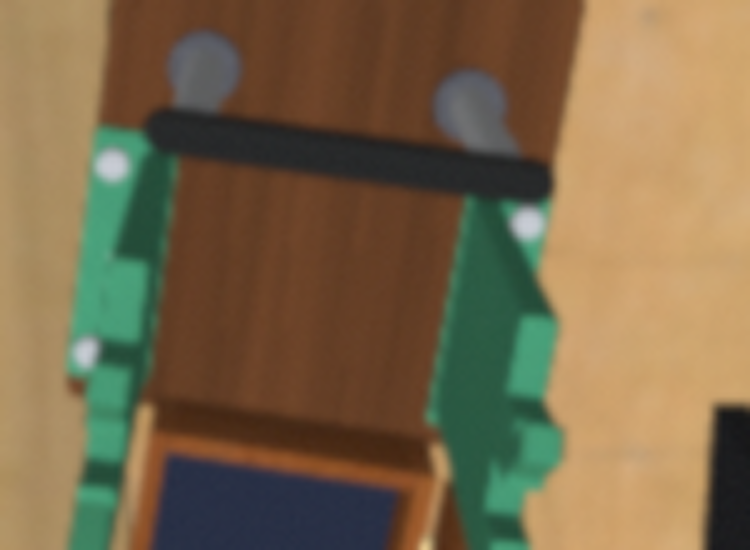

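View pics/w5a.png

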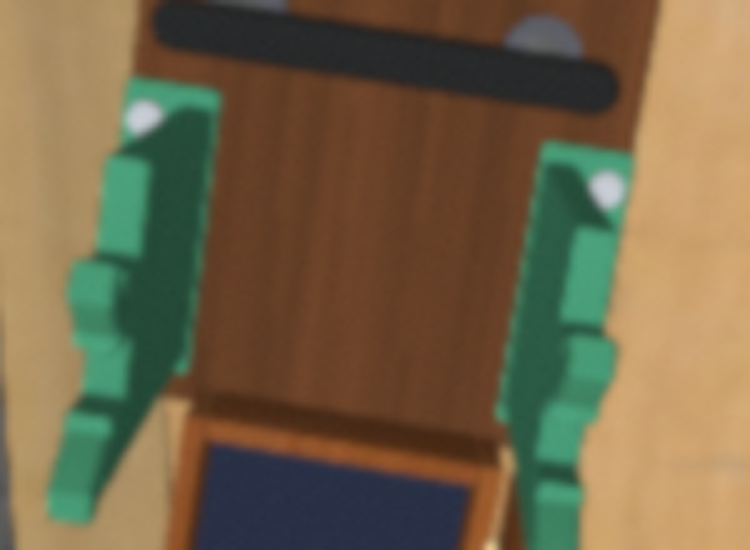

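View pics/w4b.png

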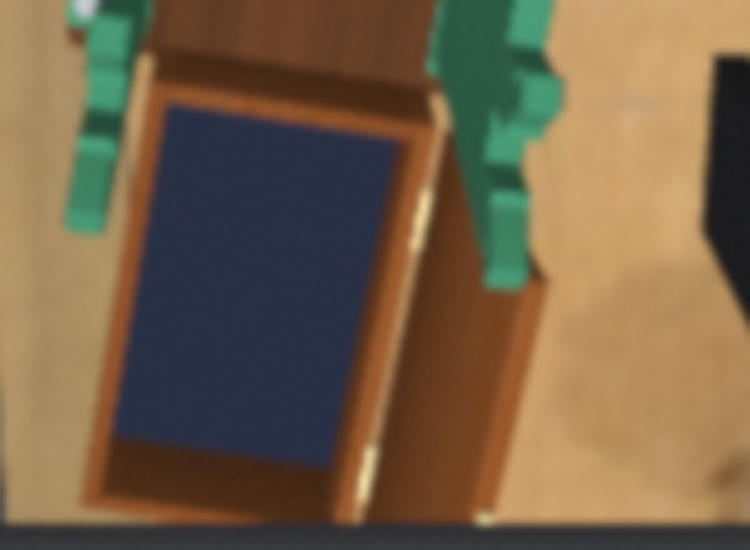

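View pics/w5b.png

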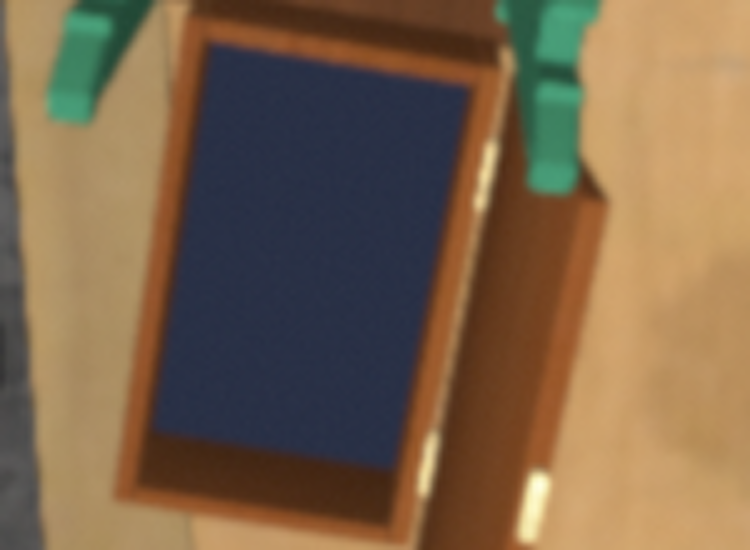

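```bash
cat > fitst.py <<'E'
import pickle;from h import *
C={k:pickle.load(open(k+".pkl","rb"))[0] for k in ("w2","w4","w5")}
off={"2":("w2",190,230),"4a":("w4",220,170),"4b":("w4",220,240),"5a":("w5",190,130),"5b":("w5",190,210)}
def q(t,u,v): n,ox,oy=off[t]; return C[n],np.array([u/5-.4+ox,v/5-.4+oy])
def show(n,*a):
    p,e=tri([q(*x) for x in a]); print(n,p.round(4),e); return p
L=show("barL",("2",180,342),("4a",149,130),("5a",155,22))
R=show("barR",("2",583,397),("4a",551,182),("5a",617,88))
show("Lfront in",("4b",108,212),("5b",97,97))
show("Lfront out",("4b",72,210),("5b",52,95))
show("Rfront in",("4b",487,268),("5b",530,165))
show("Rfront out",("4b",527,270),("5b",577,165))
show("Lrear in",("4a",148,262),("5a",150,157))
show("Rrear in",("4a",518,315),("5a",575,228))
show("Rrear out",("4a",557,320),("5a",617,232))
show("boltL rear",("4a",112,165),("5a",144,118))
show("boltR rear",("4a",527,223),("5a",607,190))
show("box rearL",("4b",158,88),("5b",195,22))
show("box rearR",("4b",432,125),("5b",498,68))
show("box frontL",("4b",88,505),("5b",118,497))
m=(L+R)/2; d=(R-L)[:2]; d/=np.linalg.norm(d); fw=np.array([d[1],-d[0]])
print("mid",m,"len",np.linalg.norm(R-L),"yaw",np.degrees(np.arctan2(fw[1],fw[0])),"seat",m[:2]+.072*fw)
E
python3 fitst.py
```

```text
barL [0.4429 0.0672 0.1076] [0.8, 0.4, 0.6]
barR [0.5426 0.0525 0.1066] [0.1, 0.4, 0.4]
Lfront in [ 0.4332 -0.0258  0.1548] [0.0, 0.0]
Lfront out [ 0.4247 -0.0246  0.1564] [0.4, 0.4]
Rfront in [ 0.5221 -0.0398  0.1581] [0.0, 0.0]
Rfront out [ 0.5314 -0.039   0.1606] [0.2, 0.2]
Lrear in [0.4434 0.0407 0.131 ] [0.3, 0.3]
Rrear in [0.5324 0.0246 0.1261] [0.3, 0.3]
Rrear out [0.5412 0.0243 0.1297] [0.1, 0.1]
boltL rear [0.4251 0.0381 0.0219] [0.0, 0.0]
boltR rear [0.5499 0.0175 0.018 ] [0.2, 0.2]
box rearL [ 0.4377 -0.0414  0.041 ] [0.3, 0.3]
box rearR [ 0.5198 -0.0548  0.0407] [0.0, 0.0]
box frontL [ 0.4112 -0.1809  0.0478] [0.4, 0.4]
mid [0.49278075 0.05985864 0.10711296] len 0.1007569404922918 yaw -98.41356003066765 seat [ 0.48224591 -0.01136648]
```

```bash
python3 - <<'E'
import pickle;from h import *
a=np.radians(-99.1);s=np.array([.4814,-.0112])
def W(x,y,z): return np.array([s[0]+np.cos(a)*x-np.sin(a)*y,s[1]+np.sin(a)*x+np.cos(a)*y,z])
for k,(ox,oy) in {"w4":(220,190),"w5":(190,140)}.items():
    c,i=pickle.load(open(k+".pkl","rb"))
    s5=5; im=cv2.resize(i[oy:oy+110,ox:ox+150],None,fx=5,fy=5,interpolation=cv2.INTER_CUBIC)
    def P(p,col):
        u=(proj(c,p)-[ox,oy]+.4)*5; cv2.circle(im,tuple(int(t) for t in u),3,col,-1)
    for y in (-.055,-.045,.045,.055):
        P(W(0,y,.135),(0,0,255))
        for x in (-.0135,.0135): P(W(x,y,.159),(0,255,255))
        for x in (-.0067,.0067): P(W(x,y,.135),(255,0,255))
    cv2.imwrite(f"pics/{k}_chk.png",im)
E
```

```text
(no output)
```

View pics/w4_chk.png

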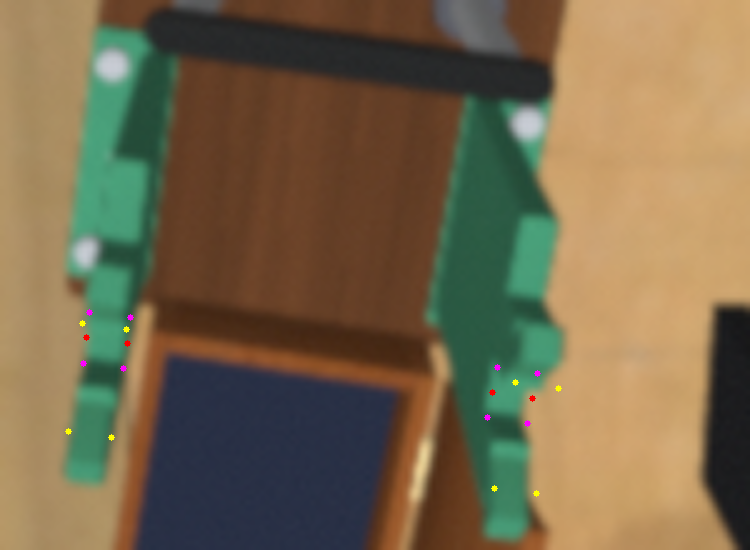

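View pics/w5_chk.png

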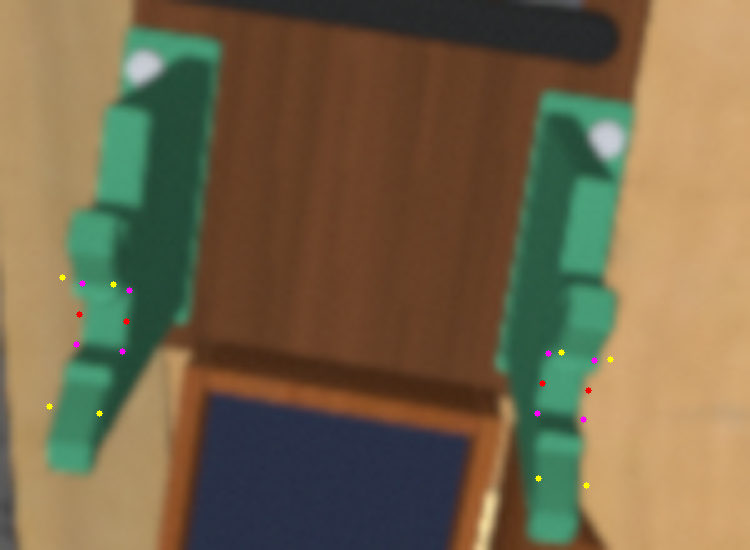

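```bash
python3 - <<'E'
import cell
print([n for n in dir(cell) if not n.startswith('_')], getattr(cell,'grip_depth',None))
print(cell.get_obs()["joint_pos"].round(3))
E
```

```text
['Unreachable', 'calibration', 'finish_job', 'get_obs', 'grab_frame', 'grip_depth', 'outline_of'] 0.0187
[-9.400e-02  1.100e-01  7.000e-03  1.815e+00 -1.000e-03  1.218e+00
 -8.900e-02]
```

```bash
python3 -m jog '[{"fingers":90,"tx":-2,"ty":30,"tz":0,"twist":7},{"fingers":90,"tx":-4,"ty":60,"tz":0,"twist":14},{"fingers":90,"tx":-6,"ty":90,"tz":0,"twist":21},{"fingers":90,"tx":-8,"ty":120,"tz":0,"twist":28},{"fingers":90,"tx":-10,"ty":150,"tz":0,"twist":35}]'; python3 -m jog '[{"fingers":90,"tx":-2,"ty":30,"tz":-20,"twist":7},{"fingers":90,"tx":-4,"ty":60,"tz":-40,"twist":14},{"fingers":90,"tx":-6,"ty":90,"tz":-60,"twist":21},{"fingers":90,"tx":-8,"ty":120,"tz":-80,"twist":28},{"fingers":90,"tx":-10,"ty":150,"tz":-100,"twist":35}]';python3 -m jog '[{"fingers":90,"tx":-2,"ty":25,"tz":-20,"twist":5.5},{"fingers":90,"tx":-2,"ty":25,"tz":-30,"twist":5.5},{"fingers":90,"tx":-2,"ty":25,"tz":-30,"twist":5.5},{"fingers":90,"tx":-2,"ty":25,"tz":-30,"twist":5.5}]'
python3 look.py w6
python3 -c "
from cell import *;o=get_obs();print(o['joint_pos'].round(2));import numpy as np
from scipy.spatial.transform import Rotation as R
print(R.from_quat(o['tool_rot']).as_matrix().round(3))"
```

```text
clock: 3.9
eef_pos: [0.4901, 0.1652, 0.3311]
tool_rot: [0.458, 0.889, 0.001, 0.0]
ft_force: [0.5, -0.8, 0.3]
finger_gap: 0.979
clock: 4.32
eef_pos: [0.4795, 0.3153, 0.2303]
tool_rot: [0.169, 0.986, 0.001, 0.0]
ft_force: [1.0, -0.8, 0.6]
finger_gap: 0.985
clock: 4.65
eef_pos: [0.4785, 0.3366, 0.2003]
tool_rot: [0.126, 0.992, -0.0, -0.0]
ft_force: [0.1, -0.7, 0.7]
finger_gap: 0.98
4.65 [0.4785 0.3366 0.2003] [ 0.1 -0.7  0.7]
[-0.42  0.4  -0.32  1.76  0.15  1.    0.52]
[[-0.968  0.252  0.001]
 [ 0.252  0.968  0.   ]
 [-0.001  0.001 -1.   ]]
```

View pics/w6.png

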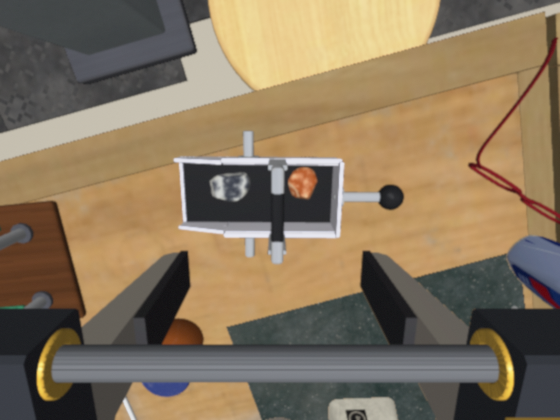

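```bash
python3 - <<'E'
import pickle;from h import *
a=np.radians(-104.5);s=np.array([.4733,.3116])
def W(x,y,z): return np.array([s[0]+np.cos(a)*x-np.sin(a)*y,s[1]+np.sin(a)*x+np.cos(a)*y,z])
c,i=pickle.load(open("w6.pkl","rb")); ox,oy=170,120
im=cv2.resize(i[oy:oy+150,ox:ox+240],None,fx=3,fy=3,interpolation=cv2.INTER_CUBIC)
def P(p,col):
    u=(proj(c,p)-[ox,oy]+.33)*3; cv2.circle(im,tuple(int(t) for t in u),2,col,-1)
for y in (-.04,.04):
  for x in (-.033,-.023):P(W(x,y,.104),(0,0,255))
for y in (-.064,.064): P(W(0,y,.024),(0,255,0))
P(W(-.142,0,.024),(0,255,0))
for y in (-.037,.037):
  P(W(-.09,y,.044),(255,0,255));P(W(.074,y,.0),(255,0,255))
cv2.imwrite("pics/w6c.png",im)
E
```

```text
(no output)
```

View pics/w6c.png

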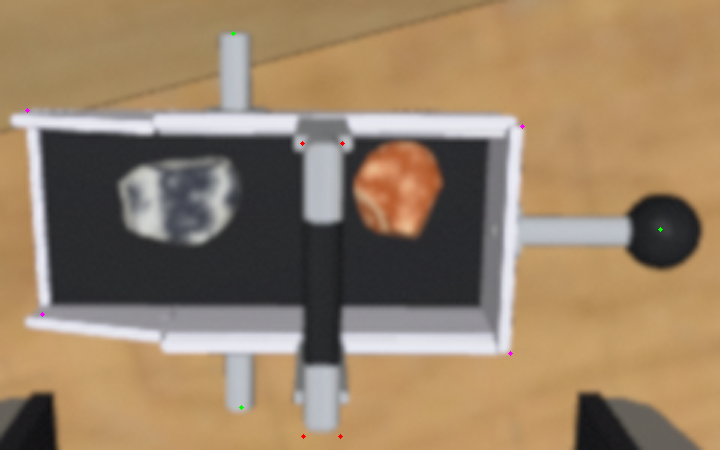

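```bash
python3 -m jog '[{"fingers":90,"tx":2,"ty":2,"tz":-35,"twist":0},{"fingers":90,"tx":2,"ty":2,"tz":-70,"twist":0},{"fingers":90,"tx":2,"ty":2,"tz":-100,"twist":0},{"fingers":90,"tx":2,"ty":2,"tz":-120,"twist":0},{"fingers":90,"tx":2,"ty":2,"tz":-126,"twist":0}]'; python3 -m jog '[{"fingers":45,"tx":0,"ty":0,"tz":0,"twist":0},{"fingers":30,"tx":0,"ty":0,"tz":0,"twist":0}]'; python3 look.py w7
```

```text
clock: 5.12
eef_pos: [0.4807, 0.3361, 0.0724]
tool_rot: [0.128, 0.992, -0.001, -0.001]
ft_force: [0.7, -0.3, 0.1]
finger_gap: 0.979
clock: 5.28
eef_pos: [0.4824, 0.3385, 0.076]
tool_rot: [0.127, 0.992, 0.001, 0.001]
ft_force: [0.7, 0.8, 0.5]
finger_gap: 0.858
5.2833 [0.4824 0.3385 0.076 ] [0.7 0.8 0.5]
```

View pics/w7.png

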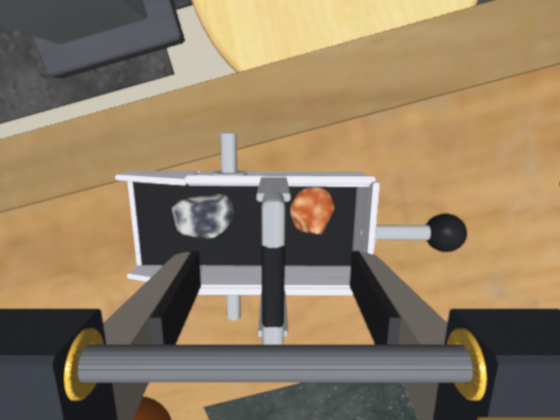

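```bash
python3 -m jog '[{"fingers":8,"tx":0,"ty":0,"tz":0,"twist":0},{"fingers":4,"tx":0,"ty":0,"tz":0,"twist":0},{"fingers":2,"tx":0,"ty":0,"tz":0,"twist":0},{"fingers":2,"tx":0,"ty":0,"tz":0,"twist":0},{"fingers":2,"tx":0,"ty":0,"tz":0,"twist":0}]' 40; python3 -m jog '[{"fingers":2,"tx":0,"ty":0,"tz":0,"twist":0},{"fingers":2,"tx":0,"ty":0,"tz":0,"twist":0},{"fingers":2,"tx":0,"ty":0,"tz":0,"twist":0},{"fingers":2,"tx":0,"ty":0,"tz":0,"twist":0},{"fingers":2,"tx":0,"ty":0,"tz":0,"twist":0}]' 40
```

```text
clock: 5.75
eef_pos: [0.4813, 0.3383, 0.0745]
tool_rot: [0.126, 0.992, 0.0, 0.0]
ft_force: [0.1, 0.2, -0.1]
finger_gap: 0.45
clock: 6.17
eef_pos: [0.481, 0.3379, 0.074]
tool_rot: [0.126, 0.992, -0.0, -0.0]
ft_force: [-0.8, 0.1, 2.7]
finger_gap: 0.101
```

```bash
python3 -m jog '[{"fingers":2,"tx":0,"ty":0,"tz":0,"twist":0},{"fingers":2,"tx":0,"ty":0,"tz":2,"twist":0},{"fingers":2,"tx":0,"ty":0,"tz":5,"twist":0},{"fingers":2,"tx":0,"ty":0,"tz":10,"twist":0},{"fingers":2,"tx":0,"ty":0,"tz":18,"twist":0}]' 50; python3 -m jog '[{"fingers":2,"tx":0,"ty":0,"tz":8,"twist":0},{"fingers":2,"tx":0,"ty":0,"tz":16,"twist":0},{"fingers":2,"tx":0,"ty":0,"tz":22,"twist":0},{"fingers":2,"tx":0,"ty":0,"tz":22,"twist":0}]'; python3 look.py w8; python3 -c "
from h import *
crop(grab_frame('side'),220,180,160,120,5,'pics/s8.png')"
```

```text
clock: 6.58
eef_pos: [0.4802, 0.3375, 0.0914]
tool_rot: [0.126, 0.992, -0.001, -0.001]
ft_force: [-0.3, 1.3, -6.9]
finger_gap: 0.104
clock: 6.92
eef_pos: [0.4821, 0.339, 0.1162]
tool_rot: [0.126, 0.992, 0.001, 0.001]
ft_force: [-0.0, 0.7, -7.1]
finger_gap: 0.105
6.9167 [0.4821 0.339  0.1162] [-0.   0.7 -7.1]
```

View pics/w8.png

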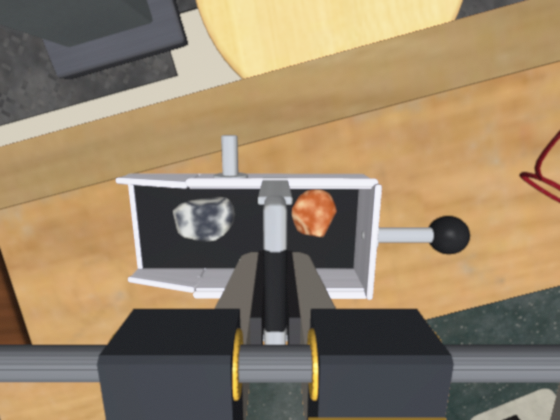

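View pics/s8.png

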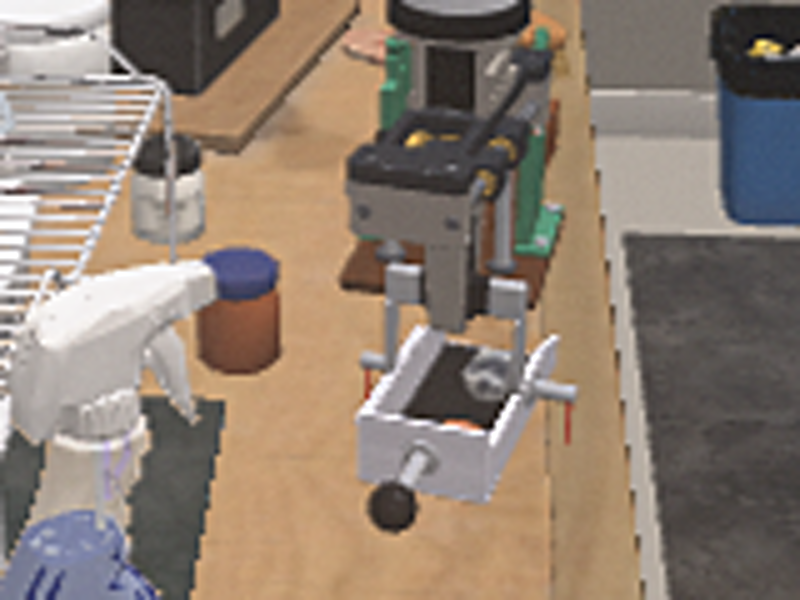

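```bash
python3 -m jog '[{"fingers":2,"tx":0,"ty":-3,"tz":5,"twist":0},{"fingers":2,"tx":0,"ty":-9,"tz":15,"twist":0},{"fingers":2,"tx":0,"ty":-18,"tz":30,"twist":0},{"fingers":2,"tx":0,"ty":-30,"tz":47,"twist":0},{"fingers":2,"tx":0,"ty":-45,"tz":65,"twist":0}]'; python3 -m jog '[{"fingers":2,"tx":0,"ty":-18,"tz":20,"twist":0.5},{"fingers":2,"tx":1,"ty":-40,"tz":40,"twist":1},{"fingers":2,"tx":1,"ty":-63,"tz":58,"twist":2},{"fingers":2,"tx":2,"ty":-88,"tz":70,"twist":3},{"fingers":2,"tx":2,"ty":-113,"tz":74,"twist":4}]'; python3 -m jog '[{"fingers":2,"tx":0,"ty":-25,"tz":0,"twist":0.5},{"fingers":2,"tx":0,"ty":-50,"tz":0,"twist":1},{"fingers":2,"tx":1,"ty":-73,"tz":0,"twist":1.5},{"fingers":2,"tx":1,"ty":-94,"tz":0,"twist":1.5},{"fingers":2,"tx":2,"ty":-112,"tz":0,"twist":1.5}]'; python3 -m jog '[{"fingers":2,"tx":0,"ty":-16,"tz":0,"twist":0},{"fingers":2,"tx":0,"ty":-29,"tz":0,"twist":0},{"fingers":2,"tx":0,"ty":-39,"tz":0,"twist":0},{"fingers":2,"tx":0,"ty":-47,"tz":0,"twist":0},{"fingers":2,"tx":0,"ty":-52,"tz":0,"twist":0}]'; python3 -m jog '[{"fingers":2,"tx":0,"ty":0,"tz":0,"twist":0},{"fingers":2,"tx":0,"ty":0,"tz":0,"twist":0}]';  python3 look.py w9; python3 -c "
from h import *
o=get_obs();print(o['tool_rot'],o['joint_pos'].round(2))
crop(grab_frame('side'),250,130,120,120,5,'pics/s9.png')
crop(grab_frame('scene'),230,170,120,120,5,'pics/c9.png')"
```

```text
clock: 7.43
eef_pos: [0.4806, 0.2928, 0.1799]
tool_rot: [0.126, 0.992, -0.0, -0.0]
ft_force: [0.7, -0.5, -6.9]
finger_gap: 0.105
clock: 7.85
eef_pos: [0.484, 0.1792, 0.2561]
tool_rot: [0.091, 0.996, 0.001, 0.002]
ft_force: [0.8, -0.0, -6.9]
finger_gap: 0.106
clock: 8.27
eef_pos: [0.4844, 0.0658, 0.2537]
tool_rot: [0.079, 0.997, -0.0, 0.0]
ft_force: [0.3, -0.2, -7.4]
finger_gap: 0.11
clock: 8.68
eef_pos: [0.4849, 0.0152, 0.2534]
tool_rot: [0.079, 0.997, -0.0, 0.0]
ft_force: [-0.0, 0.0, -7.9]
finger_gap: 0.106
clock: 8.85
eef_pos: [0.4851, 0.0167, 0.2532]
tool_rot: [0.078, 0.997, 0.0, 0.0]
ft_force: [0.4, -0.3, -7.2]
finger_gap: 0.104
8.85 [0.4851 0.0167 0.2532] [ 0.4 -0.3 -7.2]
[7.80158805e-02 9.96952070e-01 3.02751504e-04 5.07361842e-07] [ 0.08  0.16 -0.2   1.94  0.04  1.05  1.28]
```

View pics/w9.png

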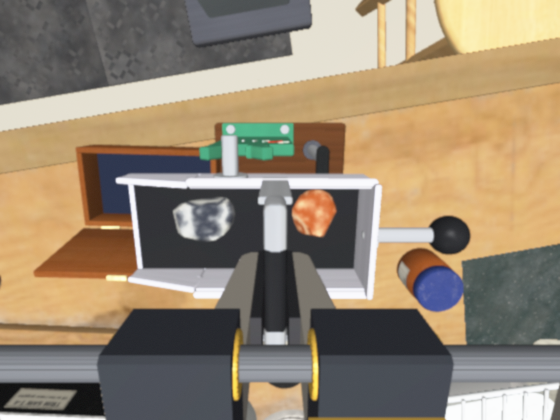

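View pics/s9.png

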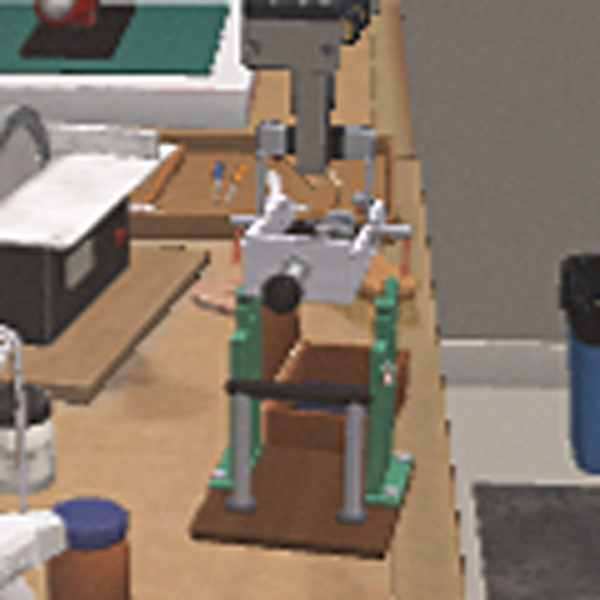

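View pics/c9.png

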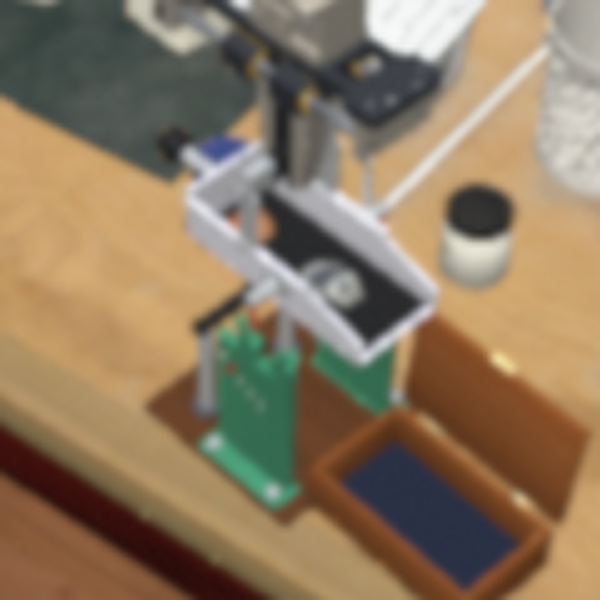

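```bash
python3 - <<'E'
import pickle;from h import *
from scipy.spatial.transform import Rotation as Ro
c,i=pickle.load(open("w9.pkl","rb"))
h=np.array([.4853,.0165,.2533+.0187]); a=np.radians(-99.1)
R=Ro.from_euler('z',a)
def W(R,m): return h+R.apply((np.array(m)-[-28,0,93])/1000)
ox,oy=100,110
im=cv2.resize(i[oy:oy+200,ox:ox+380],None,fx=2,fy=2,interpolation=cv2.INTER_CUBIC)
for m in [(0,-64,24),(-142,0,24),(-90,-37,44),(-90,37,44),(74,-37,0),(74,37,0)]:
    u=proj(c,W(R,m)); print(m,u.round(1)); v=(u-[ox,oy]+.25)*2; cv2.circle(im,tuple(int(t) for t in v),2,(0,0,255),-1)
for y in (-.055,-.045):
  for x,z in ((0,.135),(.0135,.159),(-.0135,.159)):
    p=np.array([.4814,-.0112,z])+R.apply([x,y,0]);u=(proj(c,p)-[ox,oy]+.25)*2; cv2.circle(im,tuple(int(t) for t in u),2,(255,0,255),-1)
cv2.imwrite("pics/w9c.png",im)
E
```

```text
(0, -64, 24) [228.1 137. ]
(-142, 0, 24) [445.8 236.3]
(-90, -37, 44) [380.8 187. ]
(-90, 37, 44) [371.1 301.6]
(74, -37, 0) [127.7 174.4]
(74, 37, 0) [138.6 271.8]
```

View pics/w9c.png

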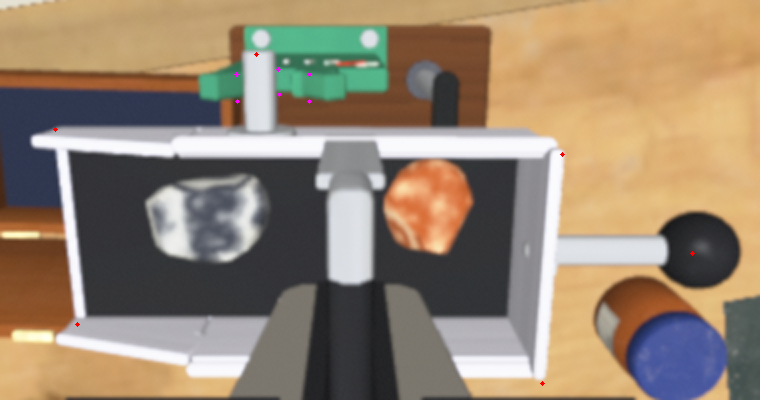

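```bash
python3 - <<'E'
import pickle;from h import *
c,i=pickle.load(open("w9.pkl","rb"));crop(i,190,115,100,70,8,"pics/w9z.png")
E
```

```text
(no output)
```

View pics/w9z.png

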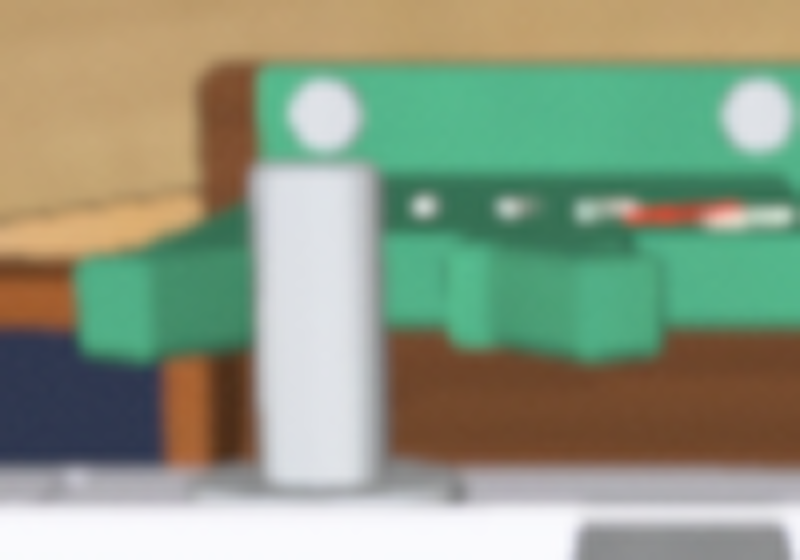

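```bash
python3 -m jog '[{"fingers":2,"tx":0,"ty":-1.5,"tz":-6,"twist":0},{"fingers":2,"tx":0,"ty":-1.5,"tz":-16,"twist":0},{"fingers":2,"tx":0,"ty":-1.5,"tz":-28,"twist":0},{"fingers":2,"tx":0,"ty":-1.5,"tz":-40,"twist":0},{"fingers":2,"tx":0,"ty":-1.5,"tz":-48,"twist":0}]'; python3 -m jog '[{"fingers":2,"tx":0,"ty":0,"tz":-3,"twist":0},{"fingers":2,"tx":0,"ty":0,"tz":-5,"twist":0},{"fingers":2,"tx":0,"ty":0,"tz":-6,"twist":0}]';python3 look.py w10; python3 -c "
from h import *
crop(grab_frame('side'),250,130,120,120,5,'pics/s10.png')
crop(grab_frame('scene'),230,170,120,120,5,'pics/c10.png')"
```

```text
clock: 9.42
eef_pos: [0.4841, 0.0148, 0.2031]
tool_rot: [0.078, 0.997, -0.0, -0.001]
ft_force: [-0.4, -0.4, -7.5]
finger_gap: 0.105
clock: 9.67
eef_pos: [0.4853, 0.0148, 0.199]
tool_rot: [0.078, 0.997, 0.0, 0.0]
ft_force: [0.8, 0.4, -7.4]
finger_gap: 0.104
9.6667 [0.4853 0.0148 0.199 ] [ 0.8  0.4 -7.4]
```

View pics/w10.png

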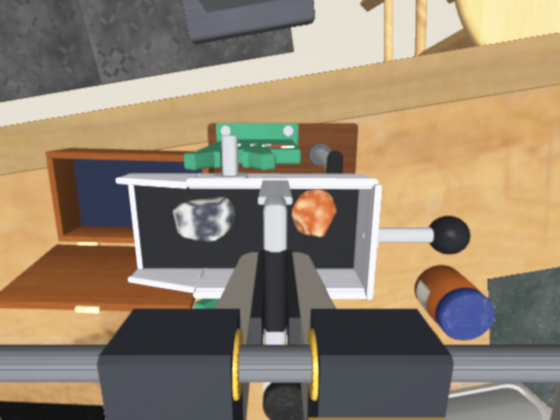

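View pics/s10.png

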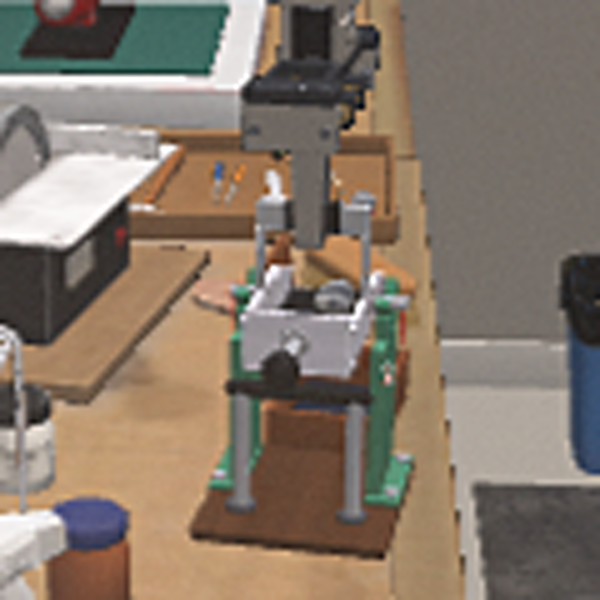

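View pics/c10.png

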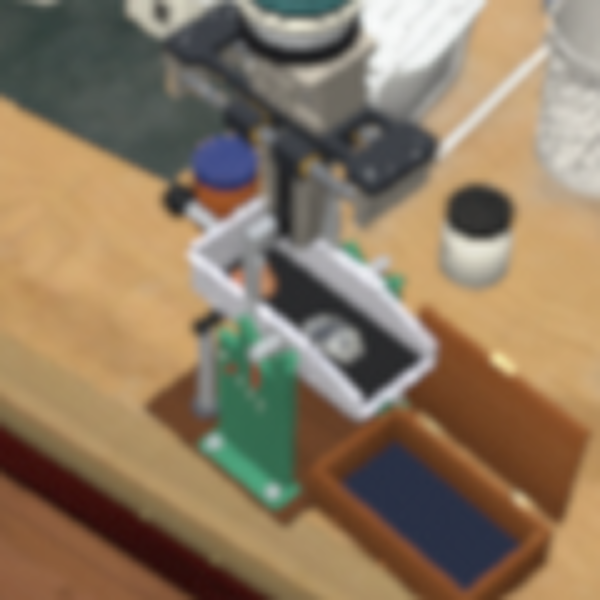

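```bash
python3 - <<'E'
import pickle;from h import *
c,i=pickle.load(open("w10.pkl","rb"));crop(i,180,115,130,80,6,"pics/w10z.png")
E
```

```text
(no output)
```

View pics/w10z.png

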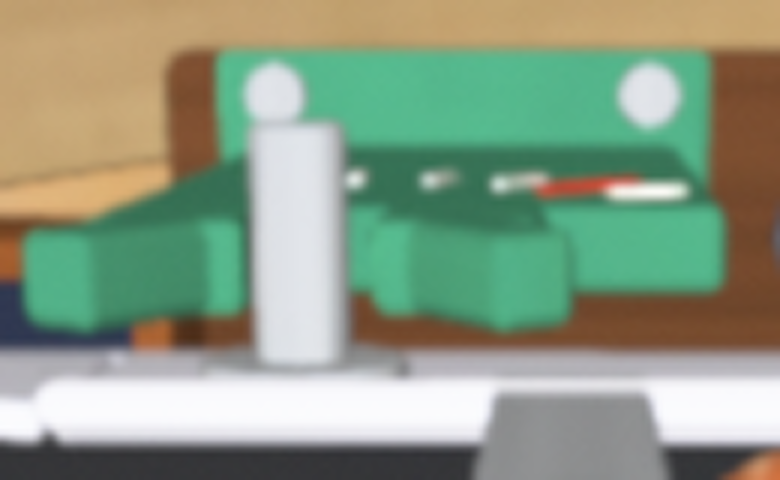

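```bash
python3 -m jog '[{"fingers":2,"tx":0,"ty":0,"tz":-3,"twist":0},{"fingers":2,"tx":0,"ty":0,"tz":-6,"twist":0},{"fingers":2,"tx":0,"ty":0,"tz":-8,"twist":0},{"fingers":2,"tx":0,"ty":0,"tz":-10,"twist":0}]'; python3 -m jog '[{"fingers":2,"tx":0,"ty":0,"tz":-1,"twist":0},{"fingers":2,"tx":0,"ty":0,"tz":-2,"twist":0}]';python3 -m jog '[{"fingers":2,"tx":0,"ty":0,"tz":-1,"twist":0},{"fingers":2,"tx":0,"ty":0,"tz":-1,"twist":0}]'
```

```text
clock: 10.15
eef_pos: [0.4851, 0.0147, 0.1889]
tool_rot: [0.078, 0.997, -0.0, -0.0]
ft_force: [0.4, 0.6, -7.5]
finger_gap: 0.107
clock: 10.32
eef_pos: [0.4851, 0.0147, 0.187]
tool_rot: [0.079, 0.997, 0.0, -0.0]
ft_force: [-0.8, -0.0, -8.5]
finger_gap: 0.104
clock: 10.48
eef_pos: [0.4851, 0.0147, 0.186]
tool_rot: [0.078, 0.997, 0.0, -0.0]
ft_force: [-0.1, -0.8, -6.6]
finger_gap: 0.103
```

```bash
python3 -m jog '[{"fingers":2,"tx":0,"ty":0,"tz":-1,"twist":0},{"fingers":2,"tx":0,"ty":0,"tz":-1,"twist":0}]'; python3 -m jog '[{"fingers":2,"tx":0,"ty":0,"tz":-0.7,"twist":0},{"fingers":2,"tx":0,"ty":0,"tz":-0.7,"twist":0}]';python3 look.py w11; python3 -c "
from h import *
crop(grab_frame('side'),250,130,120,120,5,'pics/s11.png')
c,i=__import__('pickle').load(open('w11.pkl','rb'));crop(i,180,115,130,80,6,'pics/w11z.png')"
```

```text
clock: 10.65
eef_pos: [0.4851, 0.0147, 0.1851]
tool_rot: [0.079, 0.997, 0.0, -0.0]
ft_force: [-1.0, 0.1, -7.0]
finger_gap: 0.1
clock: 10.82
eef_pos: [0.4853, 0.0146, 0.185]
tool_rot: [0.079, 0.997, -0.0, 0.0]
ft_force: [-1.8, -0.2, -2.2]
finger_gap: 0.104
10.8167 [0.4853 0.0146 0.185 ] [-1.8 -0.2 -2.2]
```

View pics/w11z.png

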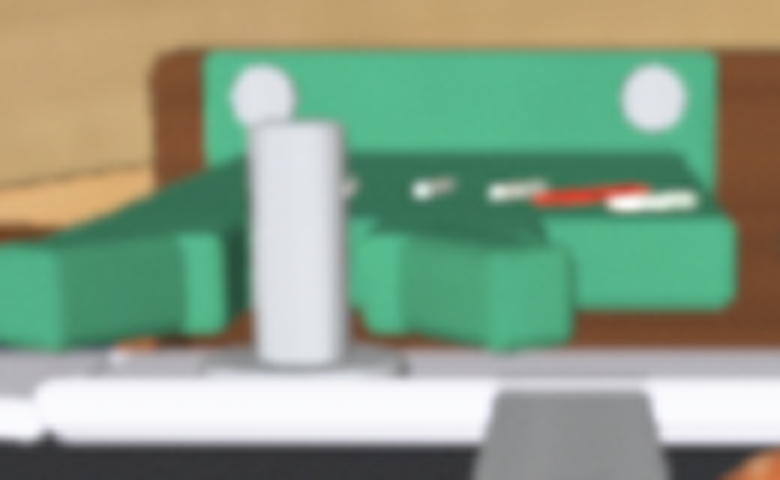

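View pics/s11.png

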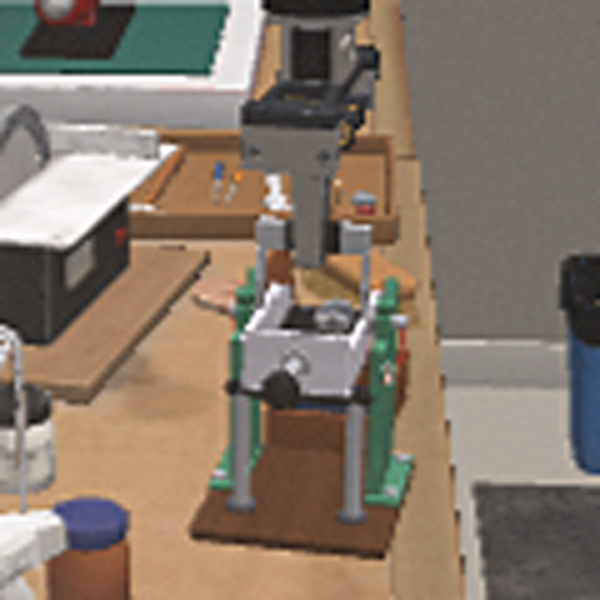

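```bash
python3 -m jog '[{"fingers":2,"tx":0,"ty":0,"tz":-0.5,"twist":0},{"fingers":2,"tx":0,"ty":0,"tz":-0.5,"twist":0}]'; python3 -m jog '[{"fingers":16,"tx":0,"ty":0,"tz":0,"twist":0},{"fingers":20,"tx":0,"ty":0,"tz":0,"twist":0},{"fingers":20,"tx":0,"ty":0,"tz":0,"twist":0},{"fingers":20,"tx":0,"ty":0,"tz":0,"twist":0}]' ;python3 look.py w12; python3 -c "
from h import *
crop(grab_frame('side'),250,130,120,120,5,'pics/s12.png')
c,i=__import__('pickle').load(open('w12.pkl','rb'));crop(i,180,115,130,80,6,'pics/w12z.png')"
```

```text
clock: 11.08
eef_pos: [0.4853, 0.0146, 0.1849]
tool_rot: [0.079, 0.997, -0.0, 0.0]
ft_force: [-2.9, -1.4, 4.9]
finger_gap: 0.106
clock: 11.42
eef_pos: [0.4857, 0.0148, 0.1841]
tool_rot: [0.078, 0.997, 0.0, 0.001]
ft_force: [0.5, -0.1, 0.1]
finger_gap: 0.216
11.4167 [0.4857 0.0148 0.1841] [ 0.5 -0.1  0.1]
```

View pics/w12.png

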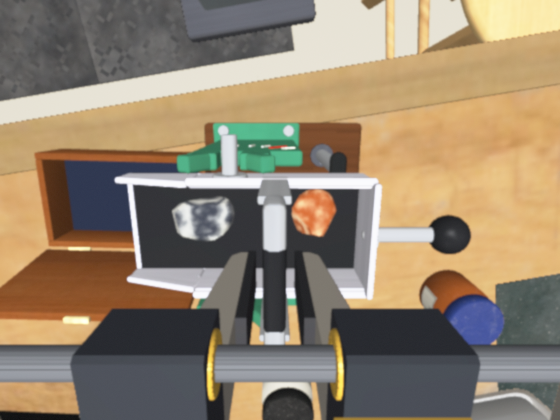

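View pics/s12.png

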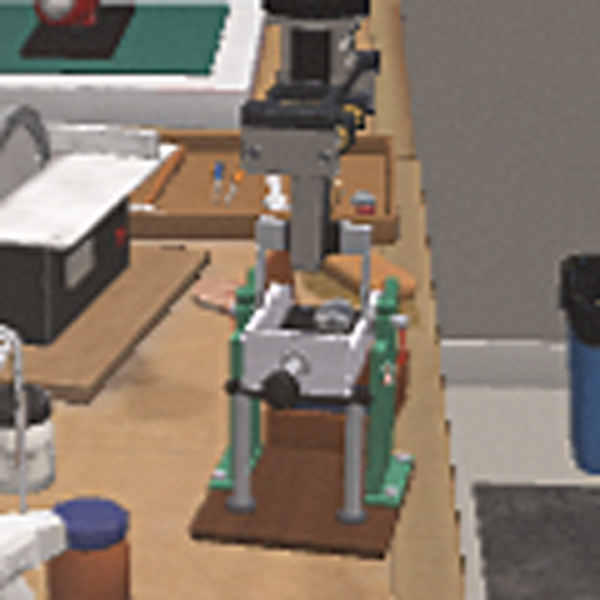

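```bash
python3 -m jog '[{"fingers":28,"tx":0,"ty":0,"tz":5,"twist":0},{"fingers":28,"tx":0,"ty":0,"tz":20,"twist":0},{"fingers":28,"tx":0,"ty":0,"tz":45,"twist":0},{"fingers":28,"tx":0,"ty":5,"tz":75,"twist":-5},{"fingers":28,"tx":3,"ty":15,"tz":100,"twist":-12}]'; python3 -m jog '[{"fingers":40,"tx":0,"ty":15,"tz":0,"twist":-7},{"fingers":50,"tx":0,"ty":30,"tz":0,"twist":-14},{"fingers":60,"tx":5,"ty":50,"tz":0,"twist":-21},{"fingers":60,"tx":8,"ty":70,"tz":0,"twist":-28},{"fingers":60,"tx":12,"ty":80,"tz":0,"twist":-35}]';python3 -m jog '[{"fingers":60,"tx":2,"ty":7,"tz":0,"twist":-7},{"fingers":60,"tx":2,"ty":14,"tz":0,"twist":-14},{"fingers":60,"tx":3,"ty":20,"tz":0,"twist":-21},{"fingers":60,"tx":3,"ty":20,"tz":0,"twist":-28},{"fingers":60,"tx":3,"ty":20,"tz":0,"twist":-35}]';python3 -m jog '[{"fingers":60,"tx":0,"ty":0,"tz":0,"twist":-7},{"fingers":60,"tx":0,"ty":0,"tz":0,"twist":-8},{"fingers":60,"tx":0,"ty":0,"tz":0,"twist":-8}]';python3 look.py w13;python3 -c "
from h import *
crop(grab_frame('side'),250,130,120,120,5,'pics/s13.png');crop(grab_frame('scene'),230,170,120,120,5,'pics/c13.png')"
```

```text
clock: 11.93
eef_pos: [0.488, 0.0287, 0.2859]
tool_rot: [0.185, 0.983, -0.0, 0.0]
ft_force: [0.9, 0.9, 0.4]
finger_gap: 0.309
clock: 12.35
eef_pos: [0.5, 0.1124, 0.2845]
tool_rot: [0.471, 0.882, 0.001, 0.0]
ft_force: [0.0, 0.4, 0.1]
finger_gap: 0.638
clock: 12.77
eef_pos: [0.5032, 0.1303, 0.2842]
tool_rot: [0.715, 0.699, 0.0, -0.0]
ft_force: [-0.0, -0.6, -0.1]
finger_gap: 0.651
clock: 13.02
eef_pos: [0.5032, 0.1298, 0.2842]
tool_rot: [0.76, 0.65, 0.0, 0.0]
ft_force: [0.3, -0.0, 0.8]
finger_gap: 0.65
13.0167 [0.5032 0.1298 0.2842] [ 0.3 -0.   0.8]
```

View pics/w13.png

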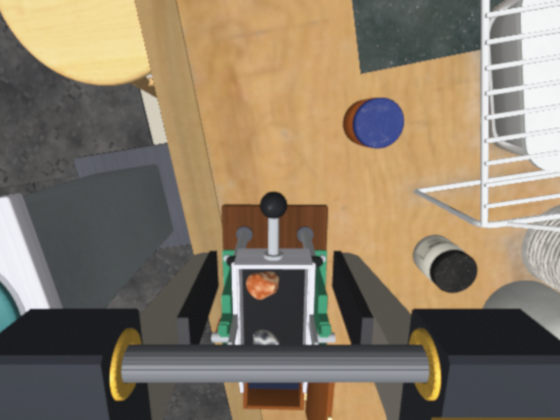

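View pics/s13.png

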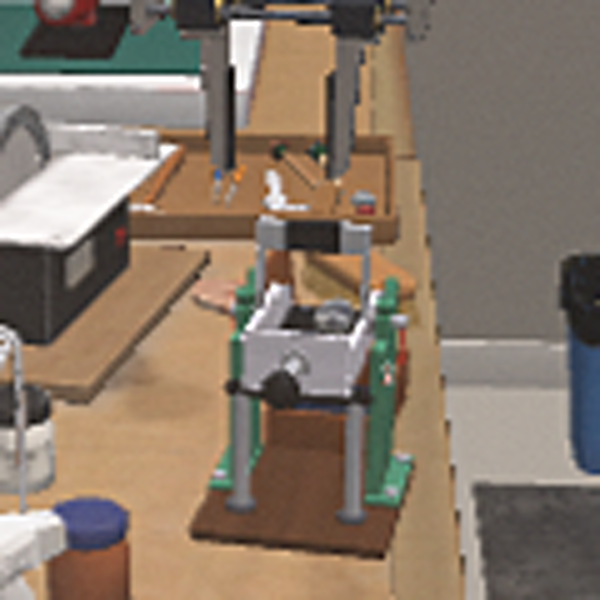

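View pics/c13.png

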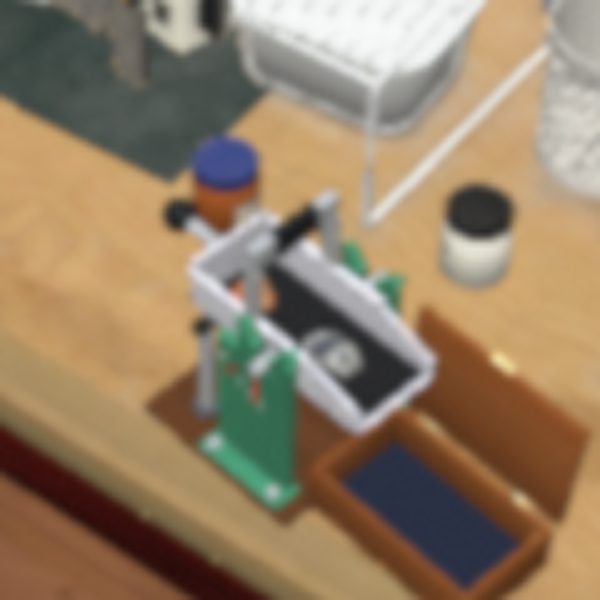

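```bash
python3 - <<'E'
import pickle;from h import *
c=pickle.load(open("w13.pkl","rb"))[0];a=(c,(273.5,205.8));b=(calibration("side"),(306,207.2));d=(calibration("scene"),(265.6,212.6))
print(atz(c,a[1],.135),tri([a,b,d]),tri([a,b]),tri([a,d]))
E
```

```text
[0.50223536 0.12683547 0.135     ] (array([0.50078435, 0.1269837 , 0.13585721]), [1.5, 1.1, 1.9]) (array([0.50161681, 0.12732627, 0.13718082]), [0.7, 0.7]) (array([0.50120895, 0.12741485, 0.13362218]), [1.3, 1.3])
```

```bash
python3 -m jog '[{"fingers":60,"tx":-1,"ty":-3,"tz":-38,"twist":0},{"fingers":60,"tx":-1,"ty":-3,"tz":-76,"twist":0},{"fingers":60,"tx":-1,"ty":-3,"tz":-114,"twist":0},{"fingers":55,"tx":-1,"ty":-3,"tz":-145,"twist":0},{"fingers":50,"tx":-1,"ty":-3,"tz":-168,"twist":0}]' 20; python3 -m jog '[{"fingers":36,"tx":0,"ty":0,"tz":0,"twist":0},{"fingers":36,"tx":0,"ty":0,"tz":0,"twist":0},{"fingers":36,"tx":0,"ty":0,"tz":0,"twist":0}]'; python3 look.py w14;python3 -c "
from h import *
crop(grab_frame('side'),250,130,120,120,5,'pics/s14.png')"
```

```text
clock: 13.58
eef_pos: [0.5008, 0.1262, 0.1133]
tool_rot: [0.76, 0.65, -0.001, -0.001]
ft_force: [0.3, -0.4, 0.8]
finger_gap: 0.551
clock: 13.83
eef_pos: [0.5032, 0.127, 0.1173]
tool_rot: [0.76, 0.65, 0.001, 0.0]
ft_force: [0.5, 1.0, 0.7]
finger_gap: 0.394
13.8333 [0.5032 0.127  0.1173] [0.5 1.  0.7]
```

View pics/w14.png

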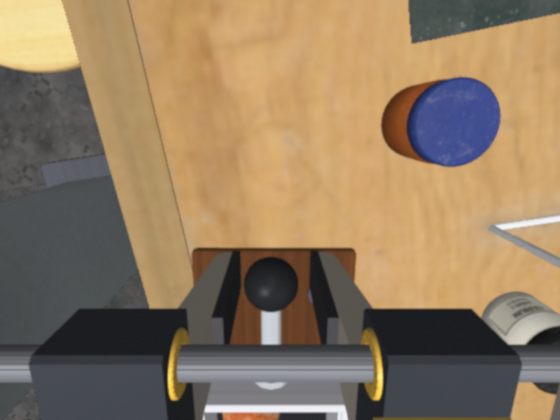

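View pics/s14.png

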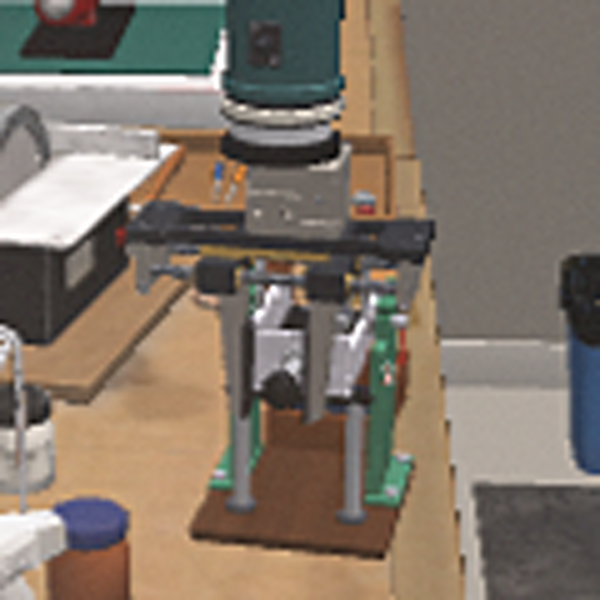

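```bash
python3 - <<'E'
import pickle;from h import *
c=pickle.load(open("w14.pkl","rb"))[0]
print(proj(c,[.5025,.127,.136]),atz(c,(271,284),.135), proj(c,[.5025,.137,.135]),proj(c,[.5025,.127,.146]))
E
```

```text
[271.78540251 285.84844935] [0.50219717 0.12751522 0.135     ] [268.43113784 265.72228731] [271.64464134 296.16920618]
```

```bash
python3 -m jog '[{"fingers":20,"tx":-0.5,"ty":0,"tz":0,"twist":0},{"fingers":20,"tx":-0.5,"ty":0,"tz":0,"twist":0},{"fingers":20,"tx":-0.5,"ty":0,"tz":0,"twist":0},{"fingers":20,"tx":-0.5,"ty":0,"tz":0,"twist":0},{"fingers":20,"tx":-0.5,"ty":0,"tz":0,"twist":0}]' 20;python3 -m jog '[{"fingers":20,"tx":0,"ty":0,"tz":0,"twist":0},{"fingers":20,"tx":0,"ty":0,"tz":0,"twist":0}]' 20; python3 - <<'E'
import numpy as np
f=np.array([np.cos(np.radians(-99.1)),np.sin(np.radians(-99.1))])
for t in range(0,51,5):
    r=np.radians(t); d=142*(1-np.cos(r)); print(t,(d*f).round(1),round(142*np.sin(r),1))
E
```

```text
clock: 14.35
eef_pos: [0.5022, 0.1272, 0.1167]
tool_rot: [0.76, 0.65, 0.001, 0.0]
ft_force: [0.1, 1.8, 3.8]
finger_gap: 0.27
clock: 14.52
eef_pos: [0.5022, 0.1272, 0.1164]
tool_rot: [0.76, 0.65, 0.001, 0.0]
ft_force: [-0.1, 2.7, 4.8]
finger_gap: 0.268
0 [-0. -0.] 0.0
5 [-0.1 -0.5] 12.4
10 [-0.3 -2.1] 24.7
15 [-0.8 -4.8] 36.8
20 [-1.4 -8.5] 48.6
25 [ -2.1 -13.1] 60.0
30 [ -3.  -18.8] 71.0
35 [ -4.1 -25.4] 81.4
40 [ -5.3 -32.8] 91.3
45 [ -6.6 -41.1] 100.4
50 [ -8.  -50.1] 108.8
```

```bash
python3 -m jog '[{"fingers":20,"tx":0,"ty":0,"tz":2.5,"twist":0},{"fingers":20,"tx":0,"ty":-0.2,"tz":7,"twist":0},{"fingers":20,"tx":0,"ty":-0.5,"tz":12.4,"twist":0},{"fingers":20,"tx":-0.2,"ty":-1.2,"tz":18.5,"twist":0},{"fingers":20,"tx":-0.3,"ty":-2.1,"tz":24.7,"twist":0}]' 20; python3 look.py w15;python3 -c "
from h import *
crop(grab_frame('side'),250,130,120,120,5,'pics/s15.png');crop(grab_frame('scene'),230,170,120,120,5,'pics/c15.png')"
```

```text
clock: 14.93
eef_pos: [0.5009, 0.1241, 0.1409]
tool_rot: [0.76, 0.649, -0.001, -0.0]
ft_force: [0.6, 0.7, -1.8]
finger_gap: 0.274
14.9333 [0.5009 0.1241 0.1409] [ 0.6  0.7 -1.8]
```

View pics/w15.png

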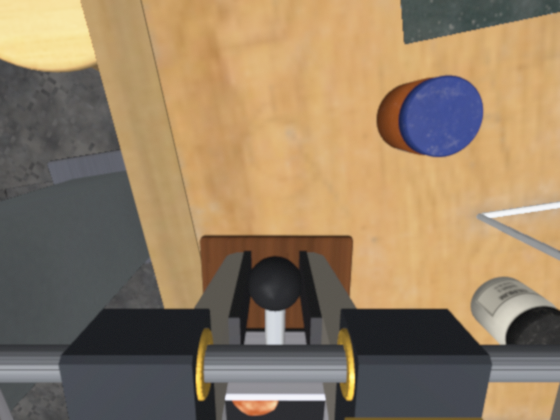

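View pics/c15.png

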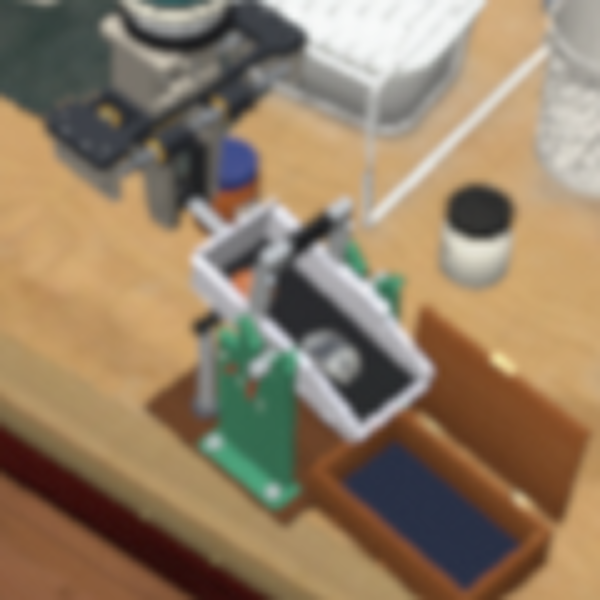

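```bash
python3 -m jog '[{"fingers":20,"tx":-0.2,"ty":-1.2,"tz":6,"twist":0},{"fingers":20,"tx":-0.5,"ty":-2.7,"tz":12.1,"twist":0},{"fingers":20,"tx":-0.7,"ty":-4.4,"tz":18,"twist":0},{"fingers":20,"tx":-1.1,"ty":-6.4,"tz":23.9,"twist":0},{"fingers":20,"tx":-1.4,"ty":-8.6,"tz":29.6,"twist":0}]' 20; python3 -m jog '[{"fingers":20,"tx":-0.4,"ty":-2.4,"tz":5.7,"twist":0},{"fingers":20,"tx":-0.8,"ty":-5.1,"tz":11.3,"twist":0},{"fingers":20,"tx":-1.3,"ty":-8.1,"tz":16.7,"twist":0},{"fingers":20,"tx":-1.8,"ty":-11.3,"tz":22,"twist":0},{"fingers":20,"tx":-2.4,"ty":-14.7,"tz":27.1,"twist":0}]' 20; python3 -m jog '[{"fingers":20,"tx":-0.6,"ty":-3.6,"tz":5,"twist":0},{"fingers":20,"tx":-1.2,"ty":-7.4,"tz":9.9,"twist":0},{"fingers":20,"tx":-1.6,"ty":-10,"tz":13,"twist":0}]' 20; python3 look.py w16;python3 -c "
from h import *
crop(grab_frame('side'),250,130,120,120,5,'pics/s16.png');crop(grab_frame('scene'),230,170,120,120,5,'pics/c16.png')"
```

```text
clock: 15.5
eef_pos: [0.4996, 0.1156, 0.1708]
tool_rot: [0.76, 0.649, -0.0, -0.0]
ft_force: [-1.5, -0.5, -2.2]
finger_gap: 0.265
clock: 15.92
eef_pos: [0.4975, 0.1011, 0.198]
tool_rot: [0.76, 0.649, 0.0, 0.0]
ft_force: [-0.6, -0.4, -2.2]
finger_gap: 0.268
clock: 16.17
eef_pos: [0.4961, 0.0909, 0.2112]
tool_rot: [0.761, 0.649, 0.0, 0.0]
ft_force: [-1.6, 0.8, -1.1]
finger_gap: 0.272
16.1667 [0.4961 0.0909 0.2112] [-1.6  0.8 -1.1]
```

View pics/s16.png

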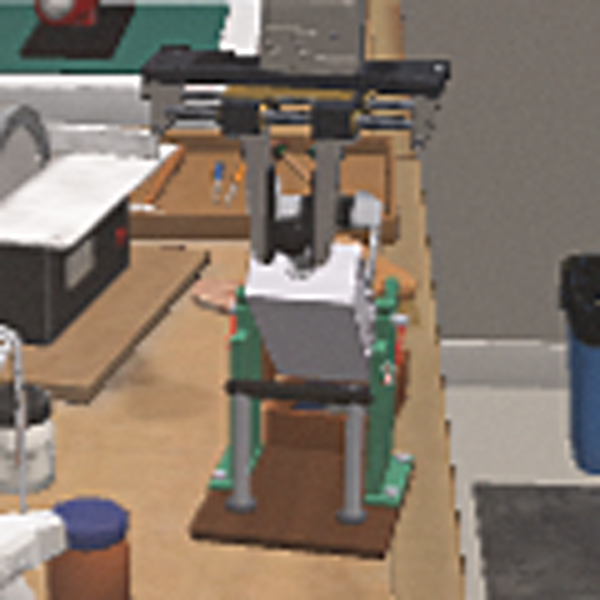

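View pics/c16.png

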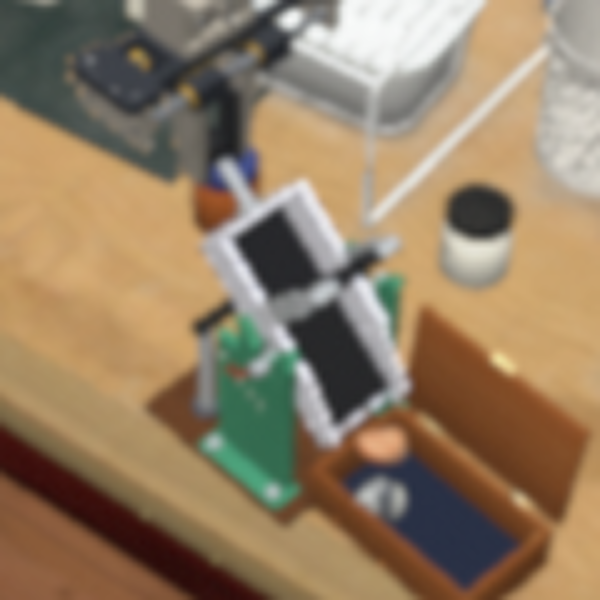

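```bash
python3 -m jog '[{"fingers":20,"tx":-0.5,"ty":-3,"tz":3.5,"twist":0},{"fingers":20,"tx":-1,"ty":-6.5,"tz":6.8,"twist":0},{"fingers":20,"tx":-1,"ty":-6.5,"tz":6.8,"twist":0},{"fingers":20,"tx":-1,"ty":-6.5,"tz":6.8,"twist":0},{"fingers":20,"tx":-1,"ty":-6.5,"tz":6.8,"twist":0}]' 20; python3 look.py w17;python3 -c "
from h import *
i=grab_frame('side');cv2.imwrite('pics/sfull17.png',i);crop(i,250,130,120,120,5,'pics/s17.png');crop(grab_frame('scene'),250,190,80,80,8,'pics/c17.png')"
```

```text
clock: 16.73
eef_pos: [0.4952, 0.0851, 0.2173]
tool_rot: [0.76, 0.649, 0.0, 0.0]
ft_force: [-0.0, 1.9, -0.2]
finger_gap: 0.264
16.7333 [0.4952 0.0851 0.2173] [-0.   1.9 -0.2]
```

View pics/w17.png

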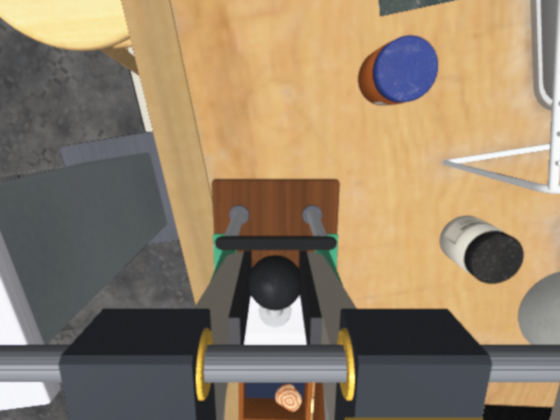

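View pics/c17.png

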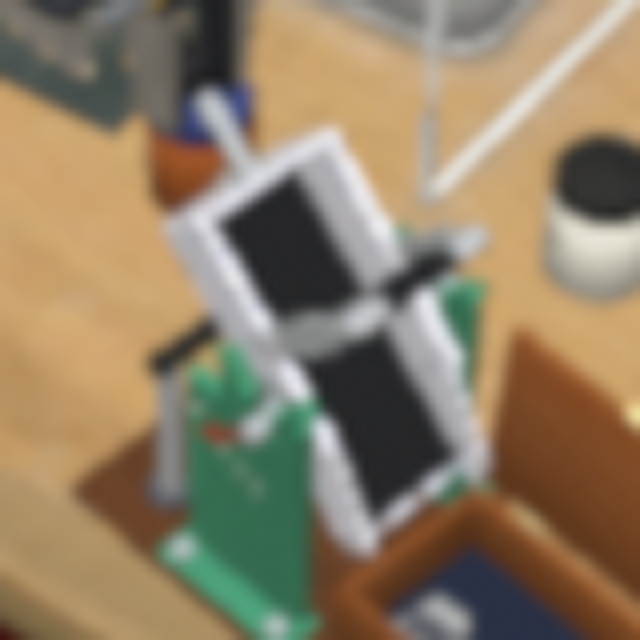

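View pics/s17.png

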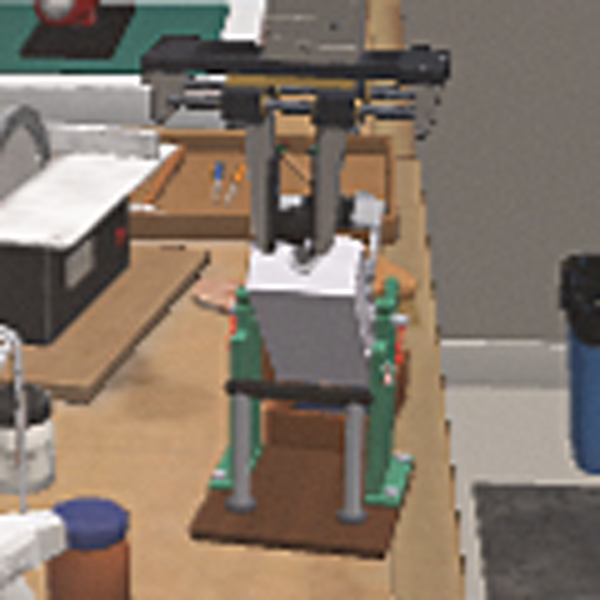

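```bash
python3 -m jog '[{"fingers":20,"tx":-0.3,"ty":-1.6,"tz":1.6,"twist":0},{"fingers":20,"tx":-0.3,"ty":-1.6,"tz":1.6,"twist":0},{"fingers":20,"tx":-0.3,"ty":-1.6,"tz":1.6,"twist":0},{"fingers":20,"tx":-0.3,"ty":-1.6,"tz":1.6,"twist":0},{"fingers":20,"tx":-0.3,"ty":-1.6,"tz":1.6,"twist":0}]' 20; python3 -m jog '[{"fingers":20,"tx":0,"ty":0,"tz":0,"twist":0},{"fingers":20,"tx":0,"ty":0,"tz":0,"twist":0},{"fingers":20,"tx":0,"ty":0,"tz":0,"twist":0},{"fingers":20,"tx":0,"ty":0,"tz":0,"twist":0}]'; python3 -c "
from h import *
crop(grab_frame('scene'),250,190,110,110,7,'pics/c18.png')"
```

```text
clock: 17.3
eef_pos: [0.4948, 0.0835, 0.2189]
tool_rot: [0.76, 0.649, 0.0, 0.0]
ft_force: [0.9, 4.1, 0.1]
finger_gap: 0.267
clock: 17.63
eef_pos: [0.4948, 0.0835, 0.2189]
tool_rot: [0.76, 0.649, 0.0, 0.0]
ft_force: [1.3, 3.5, 1.7]
finger_gap: 0.267
```

View pics/c18.png

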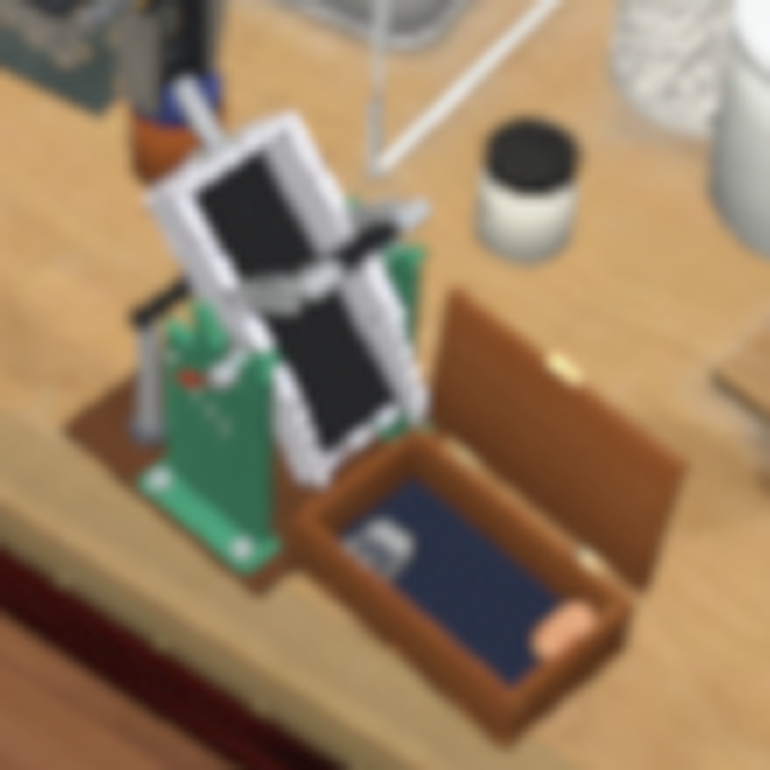

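```bash
python3 -m jog '[{"fingers":20,"tx":0.7,"ty":4.2,"tz":-4.2,"twist":0},{"fingers":20,"tx":1.5,"ty":9.1,"tz":-9.6,"twist":0},{"fingers":20,"tx":2.2,"ty":13.8,"tz":-15.4,"twist":0},{"fingers":20,"tx":2.9,"ty":18.1,"tz":-21.4,"twist":0},{"fingers":20,"tx":3.6,"ty":22.2,"tz":-27.6,"twist":0}]' 20; python3 -m jog '[{"fingers":20,"tx":0.6,"ty":3.7,"tz":-6.4,"twist":0},{"fingers":20,"tx":1.1,"ty":7.1,"tz":-13,"twist":0},{"fingers":20,"tx":1.6,"ty":10.2,"tz":-19.7,"twist":0},{"fingers":20,"tx":2,"ty":12.8,"tz":-26.6,"twist":0},{"fingers":20,"tx":2.4,"ty":15.2,"tz":-33.7,"twist":0}]' 20; python3 -m jog '[{"fingers":20,"tx":0.3,"ty":2,"tz":-7.1,"twist":0},{"fingers":20,"tx":0.6,"ty":3.5,"tz":-14.4,"twist":0},{"fingers":20,"tx":0.8,"ty":4.6,"tz":-20.5,"twist":0},{"fingers":20,"tx":0.9,"ty":5.3,"tz":-26.7,"twist":0},{"fingers":20,"tx":1,"ty":5.8,"tz":-31.6,"twist":0}]' 20; python3 -m jog '[{"fingers":20,"tx":0,"ty":0.2,"tz":-3.7,"twist":0},{"fingers":20,"tx":0,"ty":0.2,"tz":-6.2,"twist":0},{"fingers":20,"tx":0,"ty":0.3,"tz":-8,"twist":0},{"fingers":20,"tx":0,"ty":0.3,"tz":-9,"twist":0},{"fingers":20,"tx":0,"ty":0.3,"tz":-9,"twist":0}]' 20; python3 look.py w19;python3 -c "
from h import *
crop(grab_frame('side'),250,130,120,120,5,'pics/s19.png');crop(grab_frame('scene'),250,190,110,110,7,'pics/c19.png')"
```

```text
clock: 18.1
eef_pos: [0.4986, 0.1064, 0.1905]
tool_rot: [0.76, 0.65, 0.0, 0.0]
ft_force: [0.1, 4.3, 2.8]
finger_gap: 0.265
clock: 18.52
eef_pos: [0.5006, 0.1211, 0.1564]
tool_rot: [0.76, 0.65, -0.0, -0.0]
ft_force: [1.1, 4.6, 0.9]
finger_gap: 0.268
clock: 18.93
eef_pos: [0.5013, 0.1261, 0.1249]
tool_rot: [0.76, 0.649, -0.001, -0.0]
ft_force: [0.8, 4.1, -0.2]
finger_gap: 0.27
clock: 19.35
eef_pos: [0.5017, 0.1264, 0.1172]
tool_rot: [0.761, 0.649, -0.0, 0.0]
ft_force: [-1.4, 1.7, 4.1]
finger_gap: 0.267
19.35 [0.5017 0.1264 0.1172] [-1.4  1.7  4.1]
```

View pics/c19.png

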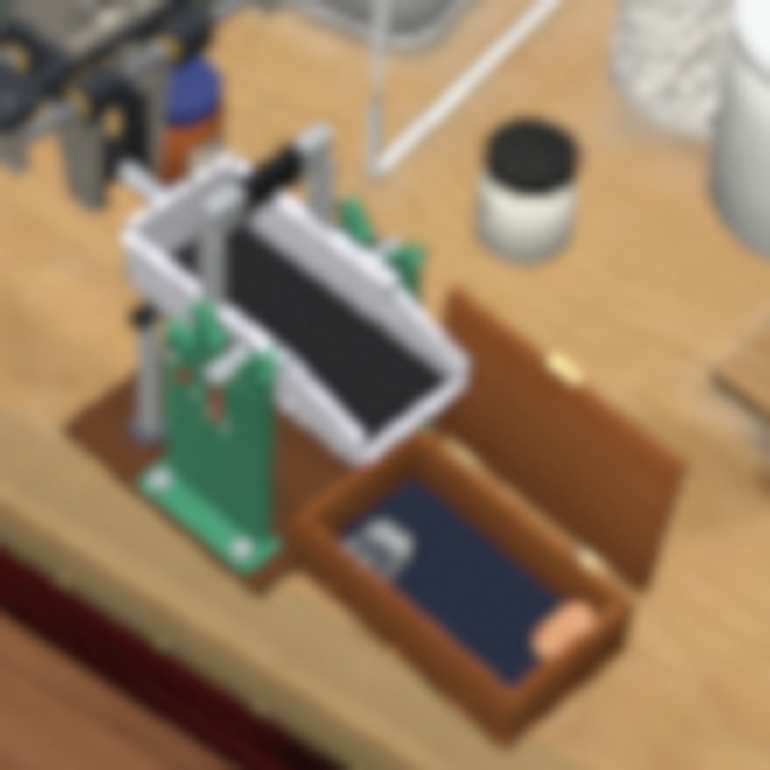

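View pics/s19.png

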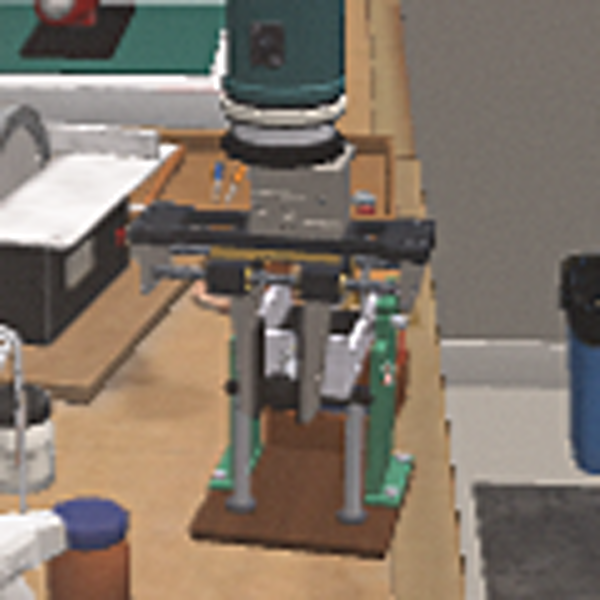

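```bash
python3 -m jog '[{"fingers":32,"tx":0,"ty":0,"tz":0,"twist":0},{"fingers":40,"tx":0,"ty":0,"tz":0,"twist":0},{"fingers":50,"tx":0,"ty":0,"tz":0,"twist":0},{"fingers":55,"tx":0,"ty":0,"tz":0,"twist":0},{"fingers":55,"tx":0,"ty":0,"tz":0,"twist":0}]'; python3 -m jog '[{"fingers":55,"tx":0,"ty":0,"tz":10,"twist":0},{"fingers":55,"tx":0,"ty":0,"tz":35,"twist":0},{"fingers":55,"tx":0,"ty":3,"tz":70,"twist":0},{"fingers":55,"tx":0,"ty":10,"tz":105,"twist":0},{"fingers":55,"tx":0,"ty":20,"tz":140,"twist":0}]'; python3 -m jog '[{"fingers":55,"tx":0,"ty":15,"tz":30,"twist":0},{"fingers":55,"tx":0,"ty":30,"tz":40,"twist":0},{"fingers":55,"tx":0,"ty":30,"tz":40,"twist":0}]'; python3 look.py w20;python3 -c "
from h import *
i=grab_frame('side');cv2.imwrite('pics/sf20.png',i);crop(i,250,130,120,120,5,'pics/s20.png');j=grab_frame('scene');cv2.imwrite('pics/cf20.png',j);crop(j,250,190,110,110,7,'pics/c20.png')"
```

```text
clock: 19.92
eef_pos: [0.5016, 0.1263, 0.1167]
tool_rot: [0.761, 0.649, -0.0, 0.0]
ft_force: [1.2, 0.5, 0.0]
finger_gap: 0.592
clock: 20.33
eef_pos: [0.5014, 0.146, 0.2591]
tool_rot: [0.761, 0.649, -0.0, 0.0]
ft_force: [0.8, 0.5, 0.0]
finger_gap: 0.597
clock: 20.58
eef_pos: [0.5027, 0.1804, 0.3011]
tool_rot: [0.759, 0.651, 0.004, 0.001]
ft_force: [0.3, 0.7, 0.7]
finger_gap: 0.596
20.5833 [0.5027 0.1804 0.3011] [0.3 0.7 0.7]
```

View pics/w20.png

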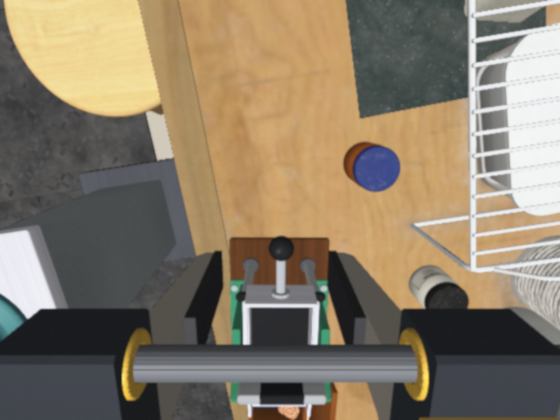

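View pics/sf20.png

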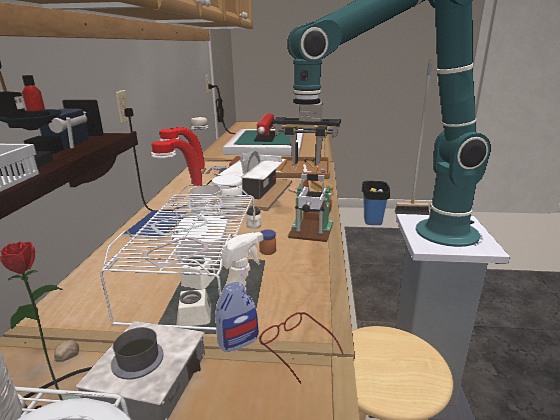

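View pics/s20.png

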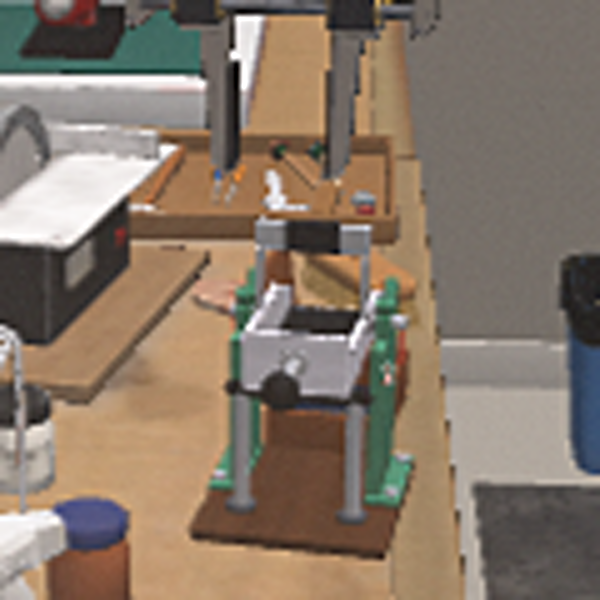

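View pics/c20.png

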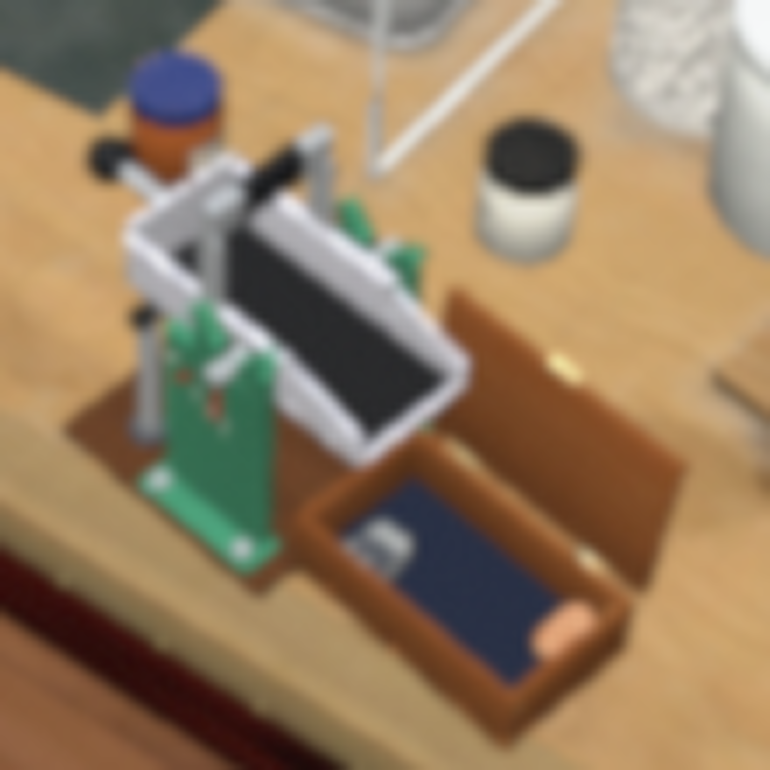

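```bash
python3 -m jog '[{"fingers":55,"tx":0,"ty":0,"tz":0,"twist":0},{"fingers":55,"tx":0,"ty":0,"tz":0,"twist":0},{"fingers":55,"tx":0,"ty":0,"tz":0,"twist":0},{"fingers":55,"tx":0,"ty":0,"tz":0,"twist":0}]'; python3 -c "
from cell import *
print(finish_job())"
```

```text
clock: 21.07
eef_pos: [0.5015, 0.1761, 0.2962]
tool_rot: [0.761, 0.649, -0.001, -0.0]
ft_force: [0.1, 0.2, -0.3]
finger_gap: 0.598
the job is handed in; nothing more can be done
None
```

The job is done and handed in at about 21 s of the 67 s allowed; no verdict was reported.

- **Seating:** I carried the pan by its handle and lowered its pins into the forks with both stones still in it. It touched down at TCP z 0.185 m, which matches the expected seat height. I let go, and the pictures showed it level on the rest bar.
- **Tipping:** I took the pan by the ball knob and raised it along an arc about the axle. The measured rise of the knob puts the tilt at about 45.3 degrees, then 46 degrees, where I held it. Both stones were already in the box in the picture at about 42 degrees, just before the mark.
- **Lowering:** I brought the pan back along the same arc until the rest bar took the load, then opened the fingers and backed off upward.

**Last checks:** The final pictures show the pan empty and level in the forks, with both stones in the box. The jars and spectacles look unmoved. I did not measure the brush and slab again at the end; what shows of them in the side pictures looks unchanged. The hand was clear of everything, with force readings near zero. The largest force I read was about 8 N at the wrist, mostly the pan's own weight while carrying it.

**Disagreements:** The measured knob position was about 2 to 3 mm off the one predicted from the stand, which is about what the play in the slots and cheeks allows. I worked out the tilt from the knob's position, and only glanced at the red marks to confirm it.

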